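Load driver boards into a rail jig against its flip stop

ROBOT

A 6-joint arm with a two-finger parallel gripper is mounted at the origin on the work surface. World frame = base frame: x ahead of the robot, y to its left, z up, the work surface at z = 0. Lengths are in m, angles in rad, forces in N, time in s.
With the tool pointing down it reaches from about 0.4 to 0.925 m from the base axis. Payload 3.4 kg.
Tool frame: the origin (TCP) lies midway between the tips of the shut fingers; the grasp point (between the pads) lies 19 mm behind it; z points along the fingers, y is the direction in which the jaws open and shut (so a half turn about z gives the same grasp; the last joint's range is limited). The gripper opens to 85 mm and grips with 20 to 120 N. Pads are 22 mm wide; open, the fingers measure 114 mm over their backs; the gripper's body (76 mm by 85 mm) begins 54 mm behind the grasp point. The pads swing forward as they close: fully open they stand 13 mm farther back than shut.
Start: joints at [1.145, 0.307, 1.506, -0, 1.328, -0.073], TCP at [0.198, 0.54, 0.231] pointing down, gripper open.
Joint ranges: [-3.12, 3.12], [-1.05, 2.28], [0.14, 2.33], [-1.42, 4.57], [0.1, 2.73], [-2.68, 2.68]. Speed limits (rad/s): [2.57, 2.57, 3.14, 3.14, 3.14, 3.14].

INTERFACE

Orientations are given as a unit quaternion [x, y, z, w].
In Python, from workcell import sensors, grab_frame, manip gives the robot as it stands.
- The arm moves only by the tool step_arm, never from a script. Its argument "steps" is text: rows parted by semicolons, each of 7 numbers parted by spaces: the shift along the tool's x, y, z scaled (see below), then the turn, a rotation vector about the tool's x, y, z scaled (see below), then the closure in counts, from 0 (fully open) to 255 (shut). In form: tx ty tz wx wy wz gripper; .... A call has 1 to 12 rows; each row is the pose to reach, as a shift and turn from the pose measured when the call began, along the tool's axes at that moment; what a row does not reach only later rows make up. The controller multiplies each number of a shift by 40 cm and each number of a turn by pi/2 rad. A row lasts 1/12 s, in which the tool goes at most 41.7 mm and 7.16 degrees, less where a joint would pass 70% of its speed; a pose out of reach is approached as far as the arm can. A call with a number of a shift or a turn outside -1 to 1 is refused whole. A call with a gripper value outside its range is refused whole. The fingers move at their own pace and stop on an object; the grip force is fixed at half the most. Time passes only in rows, so rows that repeat a pose let the fingers close. It gives the time, the measured TCP pose, the force and the opening at its end, in the units of the state.
- sensors.observe(): the state, without advancing time (a new reading comes with each control period).
- grab_frame(name): name is "scene" or "top" or "wrist"; returns a dict with "color" (384x512x3 uint8, red, green, blue), "fx", "fy", "cx", "cy" (pixels), "position" and "rotation" of the camera in the world; the wrist camera has in their place "hand_eye" (4x4, takes a point from camera to tool coordinates, whose origin is the TCP and whose axes are the flange's). Camera axes: x right, y up, looking along -z (the intrinsics and any distortion apply to the point x, -y, -z); pixel columns grow to the right and rows downward; lengths in m; the calibration is good to about 2 mm. A picture is of the moment at which its call begins: read the wrist's pose just before it. There is no depth.
- manip.hand_in(): hands the job in, once; it reports no verdict.
The state is a dict: "clock": time; "qpos": joint angles; "qvel": joint speeds; "tau": joint torques, N m; "tcp_pos": TCP position; "tcp_rot": TCP orientation; "contact_force": force on the tool from outside, world axes, zero at the start; "moment": the same for the moment, N m; "finger_gap": opening from 0.0 (shut) to 1.0 (fully open).
Only numpy, scipy, OpenCV 4.12 (cv2) and the standard library are available. Lean on these libraries where they do the work, as an engineer would, in place of code of your own. Each camera call takes 0.05 s, during which the arm holds its last target.

TASK

Load the assembly jig: flip its red stop down flat across the rails, set every driver board that is on the bench flat on the two raised rails, between the guides, with its white connector on the side away from the retaining bar, and push the row firmly up against the stop so that no gaps remain. Then close the retaining bar fully over the boards, and last fold the stop back up to upright, out of the way, leaving the row where it was. Leave the other things on the bench where they are.

Things in the scene. Friction and masses are not known exactly. Their poses are not given: they have to be found in the camera images.
- jig: board jig, fixed to the bench: aluminium base plate (150 by 360 mm, top at 8 mm) with two steel rails along its y axis. Origin at bench level, midway between the rails; x across the rails. Rail ledges: top 40 mm above the origin, from |x| = 25 to 34 mm, open gap between them. Stop at the -y end, retaining bar on the +x side; boards are pushed towards -y, connectors to -x
- jig_seat (a point): where the origin of the first board sits when butted against the lowered stop: jig frame (0, -123, 40) mm, level with the ledges; axes are the jig's. The stop's face lies 27 mm to -y of it; next boards follow at 54 mm pitch to +y. Boards lie with their x and y along the jig's
- jig_end (a point): the open loading end of the rails: jig frame (0, 145, 40) mm. Guides run along both rails from here to just before the stop: inner faces at x = +-34 mm (2 mm play each side of a board), 4 mm high over the ledges, then flared lips up to 7 mm over the ledges
- stop (a joint): angle of the flip stop, a red flag hinged beside the -x rail about an axis along the jig's y: 0 = down flat across the rails, on its end stop; about 1.57 = upright; up to 1.9 = leaning back to -x. A stiff hinge (0.09 N m of friction) keeps it where it is left
- stop_flag: the flip stop's red flag, 84 mm long, 12 mm thick along the rails, 20 mm deep (41 to 61 mm above the bench when down); origin on the hinge axis at mid thickness, x along the flag away from the hinge
- stop_hinge (a point): point on the stop's hinge axis level (along jig y) with the middle of its pin: jig frame (-46, -180, 52) mm; fixed. Its axes are the jig's
- stop_pin (a point): middle of the stop's black handle pin, 14 mm in diameter and 36 mm long, parallel to the hinge axis, sticking out from the flag's -y side, clear of the rails; 74 mm from point stop_hinge, level with it on the +x side at joint 0 and straight above it at 1.57
- bar (a joint): angle of the retaining bar, an aluminium strip 226 mm long (y) and 26 mm wide with a yellow lip, hinged outside the +x rail about an axis along the jig's y: 0 = closed (level, 1 mm above the boards' tops, overlapping their +x margin by 10 mm); 1.57 = standing up; up to 1.75. A stiff hinge (0.06 N m of friction) keeps it where it is left
- bar_hinge (a point): middle of the bar's hinge axis: jig frame (48, -40, 49.5) mm; fixed. Its axes are the jig's
- bar_knob (a point): centre of the bar's black ball knob, 20 mm in diameter; when closed it is 15 mm to -x and 32 mm above point bar_hinge (so 35 mm from the axis), and it swings up and over to +x as the bar opens
- board1: driver board (2 to 4 are present, absent ones read None): plate 64 (x) by 54 (y) by 6 mm, aluminium with green circuit board on top, 110 g; origin at the centre of its underside, z up. In its middle a black transformer with yellow tape, 24 (x) by 28 (y) mm, from 6 to 30 mm above the origin: grip it there. White connector along the -x edge (30 mm long, top at 15 mm). Starts flat on the bench
- board2: another driver board, same as board1. On all boards the 15 mm margin at the +x edge, across from the connector, is nearly bare (parts under 3 mm high), and two round capacitors, tops 18 mm above the underside, stand in the corners beside the connector
- board3: another driver board, the same as board1
- board4: another driver board, the same as board1
- parts_bin: bystander: open red plastic bin, 110 by 170 by 60 mm, origin at the centre of its underside; leave it alone
- screwdriver: bystander: screwdriver with a green handle, 200 mm long, lying; leave it alone
- housing: bystander: black round lamp housing, 84 mm in diameter, 70 mm high, standing open end up; leave it alone
- tape_roll: bystander: roll of white tape, 90 mm in diameter, 24 mm high, lying flat; leave it alone
Things that resemble listed ones, but are neither listed nor needed, are in the scene too. What is shaped like the board1 but blue or pink is not meant.

How it is judged:
On the way, in this order (a step that is already met when the one before it is completed fails the run):
1. the stop is flipped down across the rails (value of joint stop below 0.08 rad), for 0.2 s.
2. all boards are on the rails, pushed together and firmly against the lowered stop (value of joint stop below 0.08 rad and x of board1 in the frame of jig between -0.004 and 0.004 m and z of board1 in the frame of jig between 0.037 and 0.0425 m and angle between each of board1, board2, board3, board4's own z axis and vertical below 0.06 rad and angle between the y axis of each of board1, board2, board3, board4 and the y axis of jig, either way round below 0.1 rad and x of bar_hinge in the frame of board1 above 0.02 m and (y of board1 in the frame of jig between -0.126 and -0.119 m or y of board2 in the frame of board1 between -0.058 and -0.051 m or y of board3 in the frame of board1 between -0.058 and -0.051 m or y of board4 in the frame of board1 between -0.058 and -0.051 m) and x of board2 in the frame of jig between -0.004 and 0.004 m and z of board2 in the frame of jig between 0.037 and 0.0425 m and x of bar_hinge in the frame of board2 above 0.02 m and (y of board2 in the frame of jig between -0.126 and -0.119 m or y of board1 in the frame of board2 between -0.058 and -0.051 m or y of board3 in the frame of board2 between -0.058 and -0.051 m or y of board4 in the frame of board2 between -0.058 and -0.051 m) and x of board3 in the frame of jig between -0.004 and 0.004 m and z of board3 in the frame of jig between 0.037 and 0.0425 m and x of bar_hinge in the frame of board3 above 0.02 m and (y of board3 in the frame of jig between -0.126 and -0.119 m or y of board1 in the frame of board3 between -0.058 and -0.051 m or y of board2 in the frame of board3 between -0.058 and -0.051 m or y of board4 in the frame of board3 between -0.058 and -0.051 m) and x of board4 in the frame of jig between -0.004 and 0.004 m and z of board4 in the frame of jig between 0.037 and 0.0425 m and x of bar_hinge in the frame of board4 above 0.02 m and (y of board4 in the frame of jig between -0.126 and -0.119 m or y of board1 in the frame of board4 between -0.058 and -0.051 m or y of board2 in the frame of board4 between -0.058 and -0.051 m or y of board3 in the frame of board4 between -0.058 and -0.051 m) and (contact force between stop_flag and board1 above 0.5 N or contact force between stop_flag and board2 above 0.5 N or contact force between stop_flag and board3 above 0.5 N or contact force between stop_flag and board4 above 0.5 N)), for 0.1 s.
3. the retaining bar is closed over the row, the stop still down (value of joint each of bar, stop below 0.08 rad and x of board1 in the frame of jig between -0.004 and 0.004 m and z of board1 in the frame of jig between 0.037 and 0.0425 m and angle between each of board1, board2, board3, board4's own z axis and vertical below 0.06 rad and angle between the y axis of each of board1, board2, board3, board4 and the y axis of jig, either way round below 0.1 rad and x of bar_hinge in the frame of board1 above 0.02 m and (y of board1 in the frame of jig between -0.126 and -0.119 m or y of board2 in the frame of board1 between -0.058 and -0.051 m or y of board3 in the frame of board1 between -0.058 and -0.051 m or y of board4 in the frame of board1 between -0.058 and -0.051 m) and x of board2 in the frame of jig between -0.004 and 0.004 m and z of board2 in the frame of jig between 0.037 and 0.0425 m and x of bar_hinge in the frame of board2 above 0.02 m and (y of board2 in the frame of jig between -0.126 and -0.119 m or y of board1 in the frame of board2 between -0.058 and -0.051 m or y of board3 in the frame of board2 between -0.058 and -0.051 m or y of board4 in the frame of board2 between -0.058 and -0.051 m) and x of board3 in the frame of jig between -0.004 and 0.004 m and z of board3 in the frame of jig between 0.037 and 0.0425 m and x of bar_hinge in the frame of board3 above 0.02 m and (y of board3 in the frame of jig between -0.126 and -0.119 m or y of board1 in the frame of board3 between -0.058 and -0.051 m or y of board2 in the frame of board3 between -0.058 and -0.051 m or y of board4 in the frame of board3 between -0.058 and -0.051 m) and x of board4 in the frame of jig between -0.004 and 0.004 m and z of board4 in the frame of jig between 0.037 and 0.0425 m and x of bar_hinge in the frame of board4 above 0.02 m and (y of board4 in the frame of jig between -0.126 and -0.119 m or y of board1 in the frame of board4 between -0.058 and -0.051 m or y of board2 in the frame of board4 between -0.058 and -0.051 m or y of board3 in the frame of board4 between -0.058 and -0.051 m)), for 0.2 s.
At the end, for the whole second after the job is handed in: every board lies flat on both rails (4 mm sideways, 2.5 mm in height), connector away from the bar, in any order, gaps under 4 mm, first board within 4 mm of where the stop's face was; bar closed (under 0.08 rad), stop folded up (over 1.35 rad), all at rest (x of board1 in the frame of jig between -0.004 and 0.004 m and z of board1 in the frame of jig between 0.037 and 0.0425 m and angle between each of board1, board2, board3, board4's own z axis and vertical below 0.06 rad and angle between the y axis of each of board1, board2, board3, board4 and the y axis of jig, either way round below 0.1 rad and x of bar_hinge in the frame of board1 above 0.02 m and (y of board1 in the frame of jig between -0.126 and -0.119 m or y of board2 in the frame of board1 between -0.058 and -0.051 m or y of board3 in the frame of board1 between -0.058 and -0.051 m or y of board4 in the frame of board1 between -0.058 and -0.051 m) and x of board2 in the frame of jig between -0.004 and 0.004 m and z of board2 in the frame of jig between 0.037 and 0.0425 m and x of bar_hinge in the frame of board2 above 0.02 m and (y of board2 in the frame of jig between -0.126 and -0.119 m or y of board1 in the frame of board2 between -0.058 and -0.051 m or y of board3 in the frame of board2 between -0.058 and -0.051 m or y of board4 in the frame of board2 between -0.058 and -0.051 m) and x of board3 in the frame of jig between -0.004 and 0.004 m and z of board3 in the frame of jig between 0.037 and 0.0425 m and x of bar_hinge in the frame of board3 above 0.02 m and (y of board3 in the frame of jig between -0.126 and -0.119 m or y of board1 in the frame of board3 between -0.058 and -0.051 m or y of board2 in the frame of board3 between -0.058 and -0.051 m or y of board4 in the frame of board3 between -0.058 and -0.051 m) and x of board4 in the frame of jig between -0.004 and 0.004 m and z of board4 in the frame of jig between 0.037 and 0.0425 m and x of bar_hinge in the frame of board4 above 0.02 m and (y of board4 in the frame of jig between -0.126 and -0.119 m or y of board1 in the frame of board4 between -0.058 and -0.051 m or y of board2 in the frame of board4 between -0.058 and -0.051 m or y of board3 in the frame of board4 between -0.058 and -0.051 m) and value of joint bar below 0.08 rad and value of joint stop above 1.35 rad and linear speed of each of board1, board2, board3, board4 below 0.02 m/s); the robot touches nothing.
It fails at once if a bystander is knocked or moved more than 3 cm (distance of any of parts_bin, screwdriver, housing, tape_roll from where it was at the start of the episode above 0.03 m).
Of board1, board2, board3, board4 only 2 to 4 are there at a start; the rules pass over those that are not, and their reading is None.
At some moment in a run one of board1, board2, board3, board4 may be knocked a few centimetres aside while the robot is not near it.
Once in a run the grip may slacken for a moment while it holds something.
It also fails if it takes over 210 s, if anything falls off the work surface, if the arm or the gripper's body presses on something with over 40 N, if the wrist force passes 120 N, or if a joint passes its speed limit or range.

## Working session

There is one attempt and no reset: what is moved stays moved. The work goes in short steps, Python scripts to look and compute and a tool call to move; the robot and the scene stay as the last step left them, time stands still between calls to the robot, and variables do not carry over. Pictures are saved under pics/ and viewed, and the job is handed in when it is done.

Besides the shell and the picture viewer there is one more tool, called in YAML: its name, and indented under it one key for each argument. step_arm: Moves the arm, as the interface text tells. Its arguments: {"type":"object","properties":{"steps":{"type":"string"}},"required":["steps"]}

```bash
ls; mkdir -p pics
cat > h.py <<'E'
import numpy as np, cv2
from scipy.spatial.transform import Rotation as R
from workcell import sensors, grab_frame, manip
def save(img,name): cv2.imwrite('pics/'+name, cv2.cvtColor(img,cv2.COLOR_RGB2BGR))
E
python3 - <<'E'
from h import *
s=sensors.observe(); print(s)
for n in ("scene","top","wrist"):
    f=grab_frame(n); save(f["color"],n+"0.png"); print(n,{k:v for k,v in f.items() if k!="color"})
E
```

```text
pics
{'clock': 0.0, 'qpos': array([ 1.14548663e+00,  3.07588973e-01,  1.50768959e+00,  2.41695079e-05,
        1.32839255e+00, -7.35029924e-02]), 'qvel': array([0.00053434, 0.00069288, 0.00132492, 0.00020719, 0.00028278,
       0.0004724 ]), 'tau': array([ 3.51009963e-03, -4.57546878e+01, -2.51913285e+01,  2.28476806e-04,
        1.33953133e-02, -1.16622061e-05]), 'tcp_pos': array([0.19786707, 0.53913339, 0.23036578]), 'tcp_rot': array([ 1.75000394e-01,  9.84567815e-01, -1.00418083e-03, -2.67877448e-04]), 'contact_force': array([-0.58113792,  0.04351355, -1.3185308 ]), 'moment': array([ 0.00108548, -0.01856616,  0.01655116]), 'finger_gap': 1.0009198696419368}
scene {'fx': 495.31910319609807, 'fy': 495.31910319609807, 'cx': 250.91421667170852, 'cy': 188.70709199503253, 'position': array([1.33459512, 0.15072041, 1.38879935]), 'rotation': array([0.16731593, 0.19904868, 0.73753403, 0.62324037])}
top {'fx': 463.4169502372353, 'fy': 463.4169502372353, 'cx': 256.91578824164804, 'cy': 186.03958405038702, 'position': array([0.52060727, 0.01949007, 1.27987887]), 'rotation': array([-0.02057064,  0.02856845,  0.71598985, -0.69722251])}
wrist {'fx': 335.10415647824414, 'fy': 335.10415647824414, 'cx': 257.57513244436905, 'cy': 194.2151224414125, 'hand_eye': array([[ 4.67210928e-04,  9.45085368e-01,  3.26823238e-01,
         8.41047120e-02],
       [ 9.99998814e-01, -9.21097585e-04,  1.23401713e-03,
        -7.95792091e-04],
       [ 1.46728763e-03,  3.26822274e-01, -9.45084678e-01,
        -1.43951723e-01],
       [ 0.00000000e+00,  0.00000000e+00,  0.00000000e+00,
         1.00000000e+00]])}
```

View pics/top0.png

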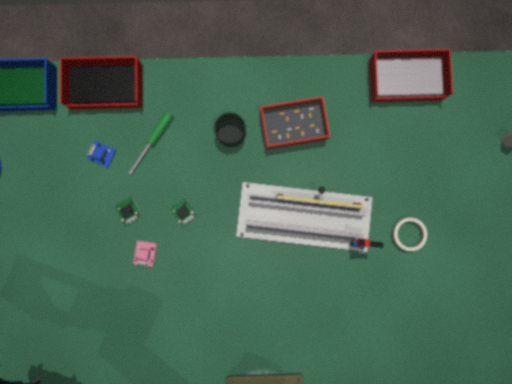

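View pics/scene0.png

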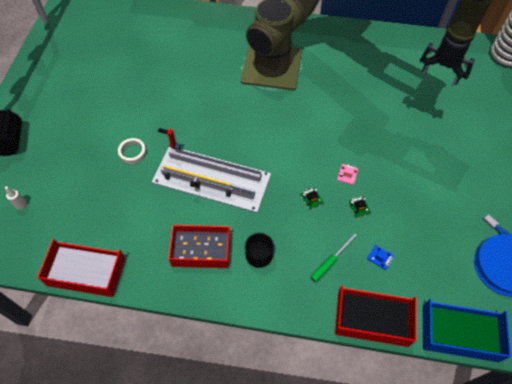

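View pics/wrist0.png

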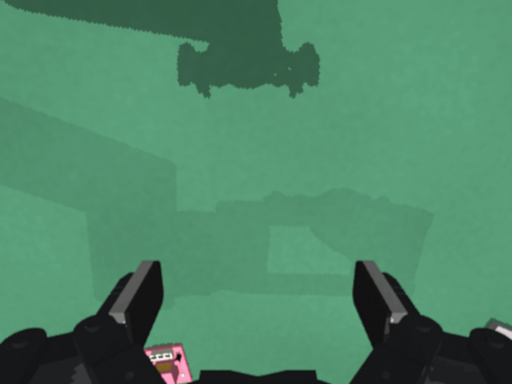

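```bash
cat >> h.py <<'E'
def cam(f,s=None):
    """returns K,Rwc(3x3 cam->world, opencv axes),t"""
    K=np.array([[f["fx"],0,f["cx"]],[0,f["fy"],f["cy"]],[0,0,1]])
    D=np.diag([1,-1,-1.])
    if "hand_eye" in f:
        H=f["hand_eye"]; Rt=R.from_quat(s["tcp_rot"]).as_matrix()
        return K,Rt@H[:3,:3]@D,Rt@H[:3,3]+s["tcp_pos"]
    return K,R.from_quat(f["rotation"]).as_matrix()@D,np.array(f["position"])
def ray(c,uv):
    K,Rm,t=c; d=Rm@np.linalg.inv(K)@np.array([uv[0],uv[1],1.]); return t,d
def onz(c,uv,z):
    t,d=ray(c,uv); return t+d*(z-t[2])/d[2]
def proj(c,P):
    K,Rm,t=c; p=K@(Rm.T@(np.asarray(P)-t)); return p[:2]/p[2]
def crop(img,x0,y0,x1,y1,k,name):
    save(cv2.resize(img[y0:y1,x0:x1],None,fx=k,fy=k,interpolation=cv2.INTER_CUBIC),name)
E
python3 - <<'E'
from h import *
f=grab_frame("top");i=f["color"]
crop(i,225,170,395,260,4,"jigtop.png"); crop(i,80,130,220,280,4,"brdtop.png")
c=cam(f)
for uv in [(127,210),(183,212),(238,237),(247,184),(372,196),(362,251),(145,253),(101,153),(410,234),(230,129),(295,122)]: print(uv,onz(c,uv,0.01).round(3))
f=grab_frame("scene");i=f["color"]
crop(i,145,115,285,215,5,"jigsc.png"); crop(i,285,140,400,270,4,"brdsc.png")
E
```

```text
(127, 210) [0.553 0.36  0.01 ]
(183, 212) [0.543 0.208 0.01 ]
(238, 237) [0.471 0.059 0.01 ]
(247, 184) [0.615 0.031 0.01 ]
(372, 196) [ 0.573 -0.312  0.01 ]
(362, 251) [ 0.424 -0.278  0.01 ]
(145, 253) [0.435 0.312 0.01 ]
(101, 153) [0.711 0.43  0.01 ]
(410, 234) [ 0.466 -0.411  0.01 ]
(230, 129) [0.769 0.074 0.01 ]
(295, 122) [ 0.784 -0.107  0.01 ]
```

View pics/jigtop.png

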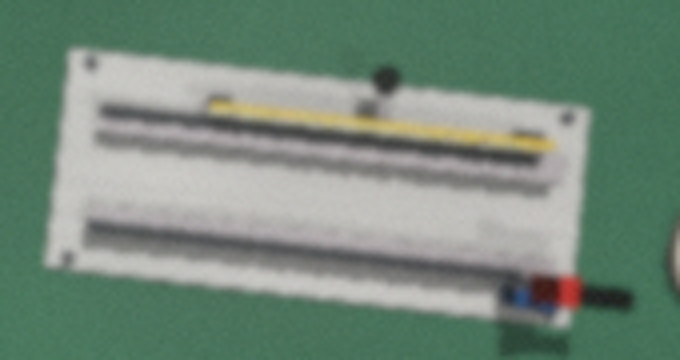

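View pics/brdtop.png

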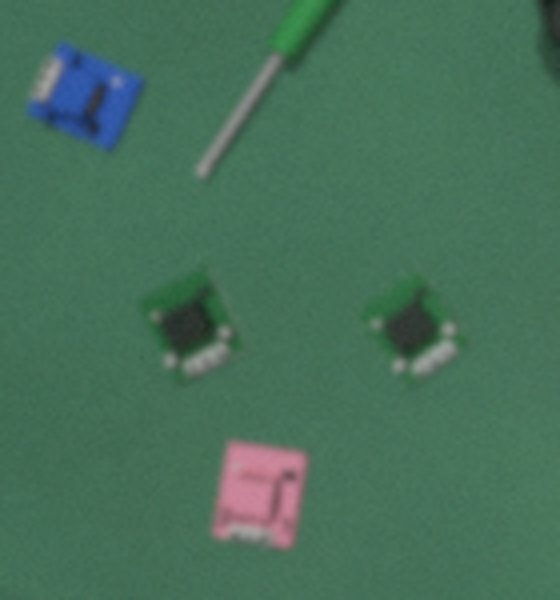

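View pics/jigsc.png

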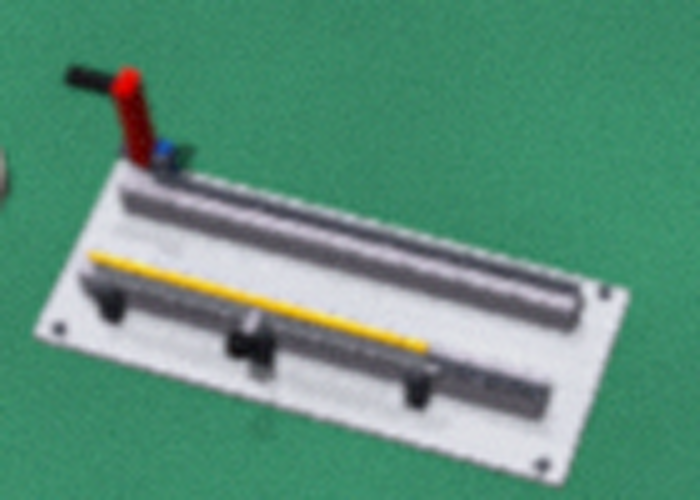

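View pics/brdsc.png

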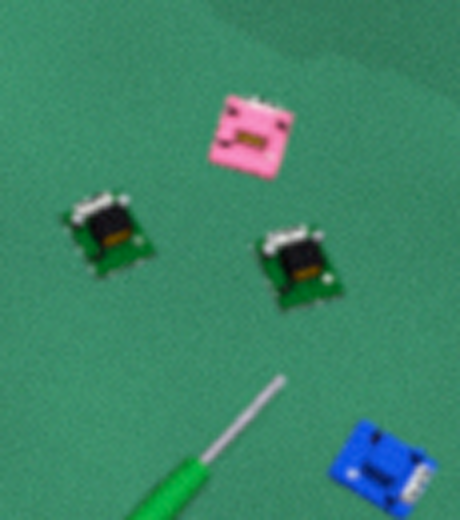

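Two green boards are visible at top-view px (127,210) and (183,212). They are green with a black transformer, so they fit the description. The pink (145,253) and blue (101,153) lookalikes are excluded. I'll measure the jig from the wrist camera next.

```bash
cat >> h.py <<'E'
def tooldown(phi):  # tool x at world angle phi(deg), z down
    p=np.radians(phi); x=np.array([np.cos(p),np.sin(p),0]); z=np.array([0,0,-1.]); return np.column_stack([x,np.cross(z,x),z])
def go(*targets, s=None):
    """each target: (x,y,z,phi) ; print scaled row"""
    s=s or sensors.observe(); R0=R.from_quat(s["tcp_rot"]).as_matrix(); p0=s["tcp_pos"]
    for t in targets:
        Rt=tooldown(t[3]) if np.isscalar(t[3]) else t[3]
        d=R0.T@(np.array(t[:3])-p0)/0.4; w=R.from_matrix(R0.T@Rt).as_rotvec()/(np.pi/2)
        print(' '.join('%.4f'%v for v in np.r_[d,w]), '| dist mm %.0f ang %.1f'%(np.linalg.norm(d)*400,np.degrees(np.linalg.norm(w)*np.pi/2)))
def st():
    s=sensors.observe(); Rm=R.from_quat(s["tcp_rot"]).as_matrix()
    print('t %.2f'%s["clock"],'tcp',s["tcp_pos"].round(4),'phi %.2f'%np.degrees(np.arctan2(Rm[1,0],Rm[0,0])),'tilt %.2f'%np.degrees(np.arccos(-Rm[2,2])),'F',s["contact_force"].round(1),'gap %.3f'%s["finger_gap"],'q',s["qpos"].round(2)); return s
E
python3 -c "
from h import *
st(); go((0.46,-0.12,0.30,173))"
```

```text
t 0.25 tcp [0.1981 0.5395 0.2308] phi 159.84 tilt 0.06 F [-0.5  0.8 -0.6] gap 0.999 q [ 1.15  0.31  1.51 -0.    1.33 -0.07]
-1.1829 -1.3223 -0.1716 -0.0006 -0.0001 -0.1462 | dist mm 713 ang 13.2
```

```bash
python3 -c "
from h import *
go((0.5,0.25,0.32,173))"
```

```text
-0.9580 -0.4196 -0.2225 -0.0006 -0.0001 -0.1462 | dist mm 428 ang 13.2
```

step_arm:
  steps: "-0.958 -0.42 -0.2225 0 0 -0.146 0;-0.958 -0.42 -0.2225 0 0 -0.146 0;-0.958 -0.42 -0.2225 0 0 -0.146 0;-0.958 -0.42 -0.2225 0 0 -0.146 0;-0.958 -0.42 -0.2225 0 0 -0.146 0;-0.958 -0.42 -0.2225 0 0 -0.146 0;-0.958 -0.42 -0.2225 0 0 -0.146 0;-0.958 -0.42 -0.2225 0 0 -0.146 0;-0.958 -0.42 -0.2225 0 0 -0.146 0;-0.958 -0.42 -0.2225 0 0 -0.146 0;-0.958 -0.42 -0.2225 0 0 -0.146 0;-0.958 -0.42 -0.2225 0 0 -0.146 0"

```text
clock: 1.25
tcp_pos: [0.503, 0.2473, 0.3206]
tcp_rot: [0.064, 0.998, -0.001, 0.001]
contact_force: [-0.4, 1.0, -0.1]
finger_gap: 1.002
```

```bash
python3 -c "
from h import *
s=st(); f=grab_frame('wrist'); save(f['color'],'w1.png'); go((0.46,-0.12,0.30,173))"
```

```text
t 1.25 tcp [0.503  0.2473 0.3206] phi 172.70 tilt 0.14 F [-0.4  1.  -0.1] gap 1.002 q [ 0.38  0.23  1.39 -0.    1.52 -1.06]
-0.0142 -0.9276 0.0503 -0.0003 -0.0003 -0.0023 | dist mm 372 ang 0.2
```

View pics/w1.png

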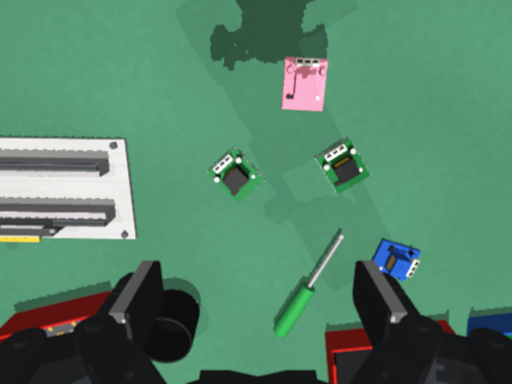

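The wrist view shows the green boards at (234,175) and (342,165), pink at (305,84) and blue at (396,258). Moving over the jig.

step_arm:
  steps: "-0.014 -0.928 0.05 0 0 0 0;-0.014 -0.928 0.05 0 0 0 0;-0.014 -0.928 0.05 0 0 0 0;-0.014 -0.928 0.05 0 0 0 0;-0.014 -0.928 0.05 0 0 0 0;-0.014 -0.928 0.05 0 0 0 0;-0.014 -0.928 0.05 0 0 0 0;-0.014 -0.928 0.05 0 0 0 0;-0.014 -0.928 0.05 0 0 0 0;-0.014 -0.928 0.05 0 0 0 0;-0.014 -0.928 0.05 0 0 0 0;-0.014 -0.928 0.05 0 0 0 0"

```text
clock: 2.3
tcp_pos: [0.4594, -0.1185, 0.2997]
tcp_rot: [0.063, 0.998, 0.001, -0.001]
contact_force: [0.3, -0.7, 0.5]
finger_gap: 1.003
```

```bash
python3 -c "
from h import *
s=st(); f=grab_frame('wrist'); save(f['color'],'w2.png'); crop(f['color'],40,20,472,260,1.8,'w2c.png')
import pickle; pickle.dump((s,f),open('w2.pkl','wb'))"
```

```text
t 2.30 tcp [ 0.4594 -0.1185  0.2997] phi 172.82 tilt 0.11 F [ 0.3 -0.7  0.5] gap 1.003 q [-0.34  0.12  1.59  0.    1.44 -1.79]
```

View pics/w2.png

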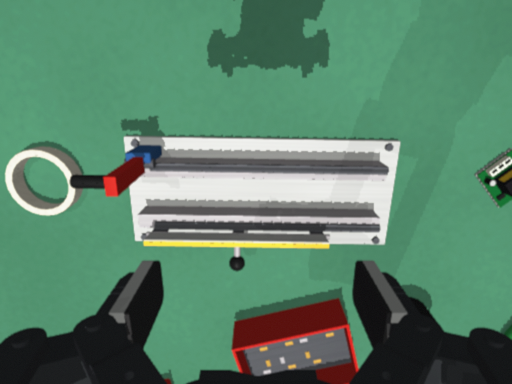

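```bash
cat > jig.py <<'E'
from h import *
import pickle
s,f=pickle.load(open('w2.pkl','rb')); i=f['color'].astype(int); c=cam(f,s)
m=((i.min(2)>150)&(i.max(2)-i.min(2)<35)).astype(np.uint8)
def edge(kind,rng,lo,hi):
    pts=[]
    for k in rng:
        line=m[lo:hi,k] if kind in('top','bot') else m[k,lo:hi]
        idx=np.flatnonzero(line)
        if len(idx)==0: continue
        j=idx[0]-.5 if kind in('top','left') else idx[-1]+.5
        uv=(k,lo+j) if kind in('top','bot') else (lo+j,k)
        pts.append(onz(c,uv,0.008)[:2])
    pts=np.array(pts)
    for _ in range(4):
        mu=np.median(pts,0) if _==0 else pts.mean(0); u,sv,v=np.linalg.svd(pts-mu); n=v[1]; r=(pts-mu)@n
        pts=pts[abs(r)<max(0.0007,1.5*np.std(r))]
    mu=pts.mean(0); v=np.linalg.svd(pts-mu)[2]
    return mu,v[0],len(pts)
E_={'top':edge('top',range(175,380,2),125,155),'right':edge('right',range(155,232),370,410),'left':edge('left',range(190,236),115,150),'botR':edge('bot',range(340,380),225,255)}
for k,(mu,d,n) in E_.items(): print(k,mu.round(4),d.round(4),n,'deg %.2f'%(np.degrees(np.arctan2(d[1],d[0]))%180))
def inter(a,b):
    t=np.linalg.solve(np.column_stack([a[1],-b[1]]),b[0]-a[0]); return a[0]+a[1]*t[0]
P={k:inter(E_[k[0]],E_[k[1]]) for k in [('top','right'),('top','left'),('botR','right'),('botR','left')]}
for k,v in P.items(): print(k,v.round(4))
v=list(P.values()); print('center',np.mean(v,0).round(4), np.linalg.norm(v[0]-v[1]),np.linalg.norm(v[0]-v[2]))
E
python3 jig.py
```

```text
top [ 0.4518 -0.091 ] [0.1436 0.9896] 94 deg 81.74
right [0.5467 0.056 ] [ 0.9899 -0.1419] 63 deg 171.84
left [ 0.5282 -0.3064] [ 0.9896 -0.1441] 43 deg 171.71
botR [0.6167 0.0021] [0.1242 0.9923] 30 deg 82.87
('top', 'right') [0.4746 0.0663]
('top', 'left') [ 0.4228 -0.2911]
('botR', 'right') [0.6221 0.0452]
('botR', 'left') [ 0.5772 -0.3136]
center [ 0.5242 -0.1233] 0.36109051981320195 0.14901798382385661
```

View pics/w2c.png

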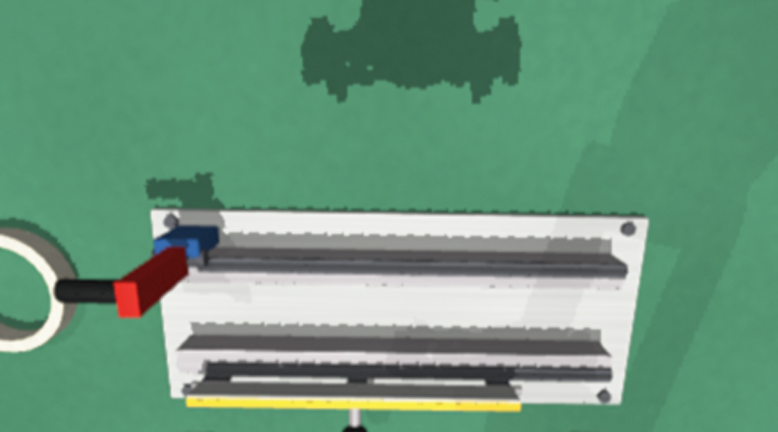

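```bash
cat >> h.py <<'E'
JO=np.array([0.5232,-0.1232,0.]); JYAW=-8.24
JR=R.from_euler('z',JYAW,degrees=True).as_matrix()
def J(x,y,z): return JO+JR@(np.array([x,y,z])/1000.)
def toJ(P): return (JR.T@(np.asarray(P)-JO))*1000
def dots(f,s,pts,name,k=1.5,box=(0,0,512,384),col=(255,0,255)):
    c=cam(f,s); x0,y0,x1,y1=box
    im=cv2.resize(f['color'][y0:y1,x0:x1],None,fx=k,fy=k,interpolation=cv2.INTER_CUBIC)
    for p in pts:
        u=proj(c,p); cv2.circle(im,(int((u[0]-x0+.5)*k),int((u[1]-y0+.5)*k)),2,col,-1)
    save(im,name)
def pin(th): return J(-46+74*np.cos(th),-180,52+74*np.sin(th))
def knob(th):
    a=np.arctan2(32,-15)-th; return J(48+35.3*np.cos(a),-40,49.5+35.3*np.sin(a))
E
python3 - <<'E'
from h import *
import pickle
s,f=pickle.load(open('w2.pkl','rb'))
pts=[J(75,180,8),J(-75,180,8),J(-75,-180,8),J(75,-180,8),J(-25,145,40),J(-25,-145,40),J(25,145,40),J(25,-145,40),pin(1.57),knob(1.57),pin(1.7),knob(1.7)]
pts+=[J(-46+84*np.cos(t),-156,52+84*np.sin(t)) for t in (1.57,1.7)]
dots(f,s,pts,'w2d.png',1.8,(40,20,472,260))
f=grab_frame("scene"); dots(f,None,pts,'s2d.png',5,(145,115,285,215))
E
```

```text
(no output)
```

View pics/w2d.png

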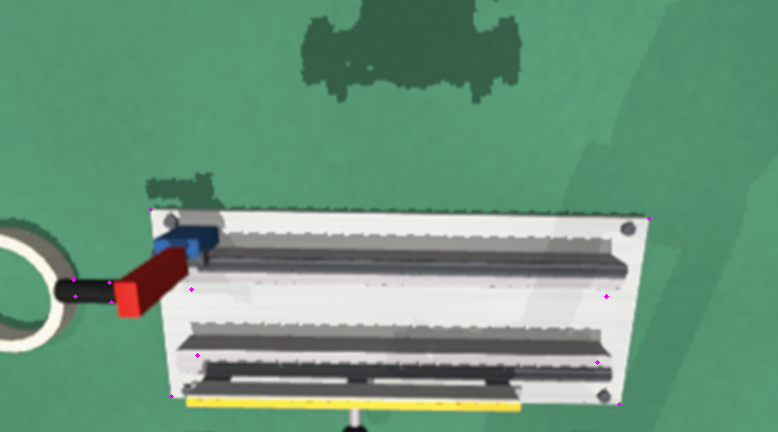

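View pics/s2d.png

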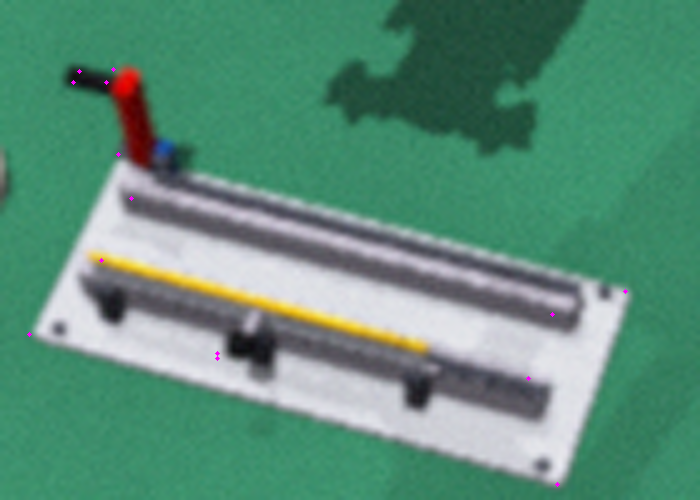

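Run:
```python
from h import *
import pickle
s,f=pickle.load(open('w2.pkl','rb')); c=cam(f,s)
for t in (1.2,1.4,1.57,1.7): print(t,proj(c,knob(t)).round(1))
i=f['color']; crop(i,180,215,300,290,6,'wk.png')
ft=grab_frame("top"); 
pts=[J(75,180,8),J(-75,180,8),J(-75,-180,8),J(75,-180,8),pin(1.57),knob(1.57)]
dots(ft,None,pts,'t2d.png',4,(225,170,395,260))
```

```text
1.2 [228.1 264.2]
1.4 [228.4 265.2]
1.57 [228.8 265.1]
1.7 [229.1 264.5]
```

View pics/wk.png

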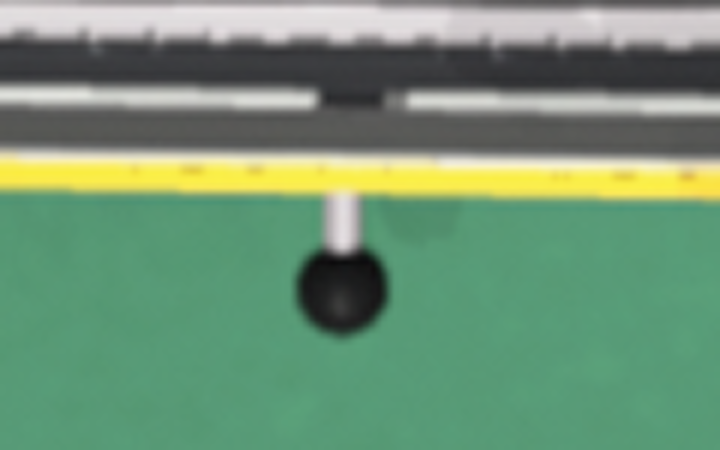

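View pics/t2d.png

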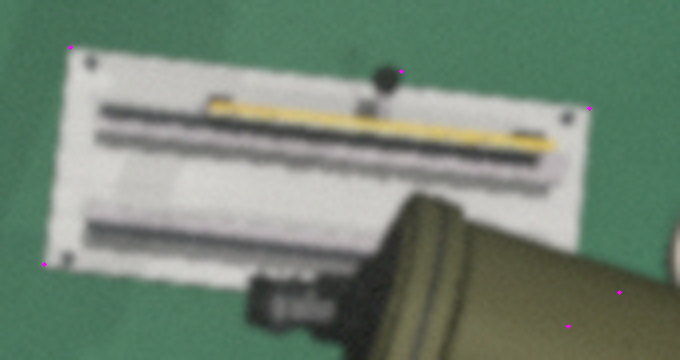

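Run:
```python
from h import *
import h,pickle
s,f=pickle.load(open('w2.pkl','rb')); c=cam(f,s)
# knob & lip & flag at candidate heights, in plate-centred frame
for z in (0.0645,0.07,0.075): print('knob',z,toJ(onz(c,(180+342/6,215+290/6),z)).round(1))
h.JO=h.JO+JR@np.array([0,.010,0])
pts=[J(x,y,40) for x in (-34,-25,25,34) for y in (-140,-60,60,145)]+[pin(1.57),J(-46,-150,136),J(-46,-162,136),knob(1.57),J(48+4,73,75.5),J(48+4,-153,75.5)]
dots(f,s,pts,'w2e.png',2.6,(100,120,400,280))
```

```text
knob 0.0645 [ 77.1 -29.4  64.5]
knob 0.07 [ 73.8 -29.1  70. ]
knob 0.075 [ 70.9 -28.8  75. ]
```

View pics/w2e.png

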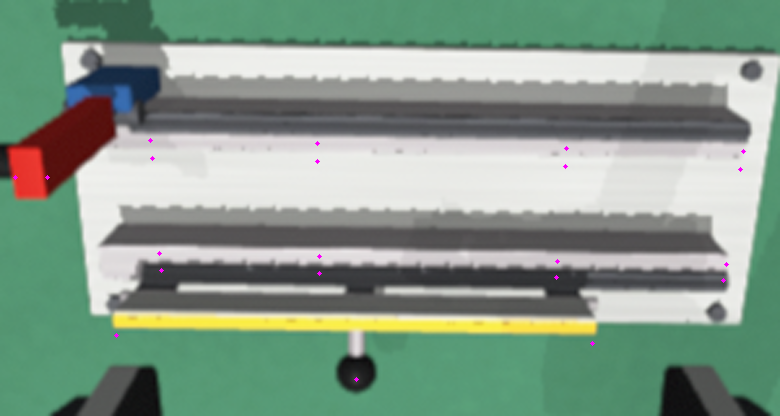

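Run:
```python
from h import *
import h,pickle
s,f=pickle.load(open('w2.pkl','rb')); c=cam(f,s)
h.JO=h.JO+JR@np.array([0,.010,0])
g=f['color'].astype(np.float32)
for y0 in (-110,-50,0,50,90):
  print('y',y0)
  for lo,hi in ((-48,-18),(12,44)):
    xs=np.arange(lo,hi,1.)
    prof=[]
    for x in xs:
        v=[]
        for yy in np.arange(y0-12,y0+12,2):
            u=proj(c,h.J(x,yy,40)); v.append(cv2.getRectSubPix(g,(1,1),(float(u[0]),float(u[1])))[0,0].mean())
        prof.append(np.mean(v))
    print(' '.join('%d:%d'%(x,p) for x,p in zip(xs,prof)))
```

```text
y -110
-48:88 -47:101 -46:103 -45:97 -44:88 -43:84 -42:86 -41:91 -40:102 -39:121 -38:157 -37:194 -36:215 -35:218 -34:215 -33:213 -32:213 -31:215 -30:218 -29:223 -28:226 -27:228 -26:227 -25:227 -24:226 -23:227 -22:228 -21:229 -20:230 -19:231
12:83 13:84 14:84 15:84 16:84 17:84 18:87 19:102 20:132 21:173 22:202 23:219 24:221 25:220 26:216 27:207 28:184 29:150 30:110 31:74 32:63 33:61 34:62 35:61 36:59 37:58 38:57 39:68 40:91 41:140 42:184 43:215
y -50
-48:87 -47:100 -46:103 -45:96 -44:85 -43:82 -42:86 -41:92 -40:103 -39:123 -38:159 -37:194 -36:214 -35:217 -34:215 -33:216 -32:219 -31:223 -30:228 -29:232 -28:234 -27:233 -26:233 -25:233 -24:233 -23:233 -22:232 -21:232 -20:233 -19:234
12:84 13:84 14:84 15:85 16:85 17:84 18:91 19:109 20:153 21:195 22:221 23:224 24:222 25:221 26:218 27:208 28:183 29:147 30:104 31:74 32:59 33:60 34:61 35:60 36:59 37:58 38:58 39:64 40:83 41:110 42:136 43:155
y 0
-48:77 -47:89 -46:98 -45:94 -44:84 -43:83 -42:86 -41:93 -40:102 -39:125 -38:158 -37:190 -36:209 -35:213 -34:215 -33:217 -32:218 -31:219 -30:223 -29:228 -28:232 -27:233 -26:232 -25:231 -24:231 -23:231 -
[... 425 characters left out ...]
31 -24:230 -23:232 -22:233 -21:233 -20:234 -19:234
12:79 13:80 14:81 15:81 16:81 17:81 18:88 19:115 20:151 21:187 22:200 23:203 24:202 25:202 26:197 27:185 28:157 29:119 30:83 31:56 32:52 33:53 34:54 35:52 36:51 37:51 38:52 39:64 40:86 41:120 42:148 43:164
y 90
-48:78 -47:93 -46:94 -45:86 -44:77 -43:76 -42:82 -41:90 -40:104 -39:126 -38:159 -37:186 -36:201 -35:204 -34:204 -33:203 -32:205 -31:210 -30:219 -29:225 -28:227 -27:225 -26:223 -25:222 -24:223 -23:224 -22:225 -21:226 -20:226 -19:226
12:79 13:80 14:81 15:81 16:80 17:80 18:85 19:99 20:135 21:170 22:196 23:202 24:203 25:202 26:199 27:183 28:155 29:121 30:90 31:85 32:88 33:90 34:81 35:73 36:69 37:73 38:83 39:100 40:133 41:168 42:201 43:214
```

```bash
sed -i 's/^JO=.*/JYAW=-8.24; JO=np.array([0.5232,-0.1232,0.])+R.from_euler("z",-8.24,degrees=True).as_matrix()@np.array([-.0048,.0105,0])/' h.py
python3 - <<'E'
from h import *
import pickle
print(JO)
s,f=pickle.load(open('w2.pkl','rb')); c=cam(f,s)
pts=[J(x,y,40) for x in (-25,25,34) for y in (-140,-60,60,145)]
for t in (1.57,1.7,1.85): pts+=[J(-46+74*np.cos(t),-198,52+74*np.sin(t)),J(-46+84*np.cos(t),-150,52+84*np.sin(t)),J(-46+84*np.cos(t),-162,52+84*np.sin(t))]
pts+=[knob(1.57),J(48+4,73,75.5),J(48+4,-153,75.5)]
dots(f,s,pts,'w2f.png',2.2,(60,120,400,280))
print(pin(1.57).round(4),pin(0).round(4))
E
```

```text
[ 0.51995441 -0.11212046  0.        ]
[ 0.4487 -0.2837  0.126 ] [ 0.5219 -0.2943  0.052 ]
```

View pics/w2f.png

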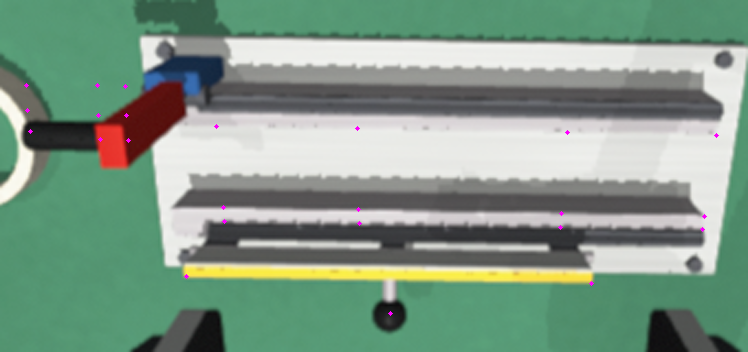

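```bash
cat >> h.py <<'E'
PH=180+JYAW
def gj(*ts,phi=PH):
    go(*[tuple(J(*t[:3]))+((phi if len(t)<4 else t[3]),) for t in ts])
def sj():
    s=st(); print('jig tcp',toJ(s['tcp_pos']).round(1)); return s
E
python3 -c "
from h import *
gj((-88,-184,165),(-88,-184,116))"
```

```text
0.0823 -0.4222 0.3377 0.0002 -0.0004 0.0134 | dist mm 219 ang 1.2
0.0822 -0.4222 0.4602 0.0002 -0.0004 0.0134 | dist mm 252 ang 1.2
```

step_arm:
  steps: "0.082 -0.422 0.3 0 0 0.013 255;0.082 -0.422 0.338 0 0 0.013 255;0.082 -0.422 0.338 0 0 0.013 255;0.082 -0.422 0.338 0 0 0.013 255;0.082 -0.422 0.338 0 0 0.013 255;0.082 -0.422 0.338 0 0 0.013 255;0.082 -0.422 0.338 0 0 0.013 255;0.082 -0.422 0.46 0 0 0.013 255;0.082 -0.422 0.46 0 0 0.013 255;0.082 -0.422 0.46 0 0 0.013 255"

```text
clock: 3.28
tcp_pos: [0.4058, -0.2786, 0.1149]
tcp_rot: [0.071, 0.998, 0.002, -0.002]
contact_force: [0.0, -0.2, 0.1]
finger_gap: -0.0
```

```bash
python3 -c "
from h import *
sj()
f=grab_frame('wrist'); save(f['color'],'w3.png')
gj((-62,-184,116),(-50,-184,116),(-39,-184,115),(-28,-184,111),(-16,-184,104),(-8,-184,98))"
```

```text
t 3.28 tcp [ 0.4058 -0.2786  0.1149] phi 171.91 tilt 0.35 F [ 0.  -0.2  0.1] gap -0.000 q [-0.69  0.32  1.83  0.    1.   -2.12]
jig tcp [ -89.1 -181.1  114.9]
-0.0649 -0.0052 0.0005 0.0011 -0.0014 0.0017 | dist mm 26 ang 0.2
-0.0949 -0.0053 0.0004 0.0011 -0.0014 0.0017 | dist mm 38 ang 0.2
-0.1224 -0.0054 0.0029 0.0011 -0.0014 0.0017 | dist mm 49 ang 0.2
-0.1499 -0.0055 0.0128 0.0011 -0.0014 0.0017 | dist mm 60 ang 0.2
-0.1799 -0.0056 0.0303 0.0011 -0.0014 0.0017 | dist mm 73 ang 0.2
-0.2000 -0.0057 0.0452 0.0011 -0.0014 0.0017 | dist mm 82 ang 0.2
```

View pics/w3.png

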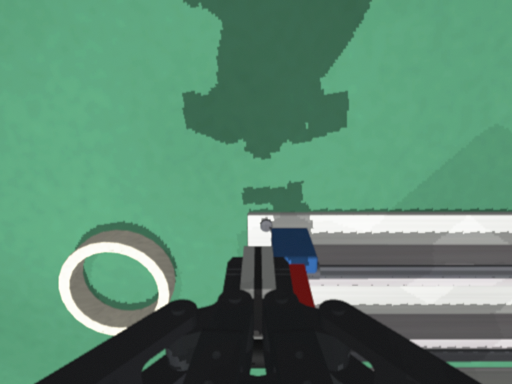

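Fingers are shut beside the pin on its -x side, clear of the red flag at about (305,285). Pushing +x along the arc.

step_arm:
  steps: "-0.04 -0.005 0 0 0 0 255;-0.065 -0.005 0 0 0 0 255;-0.08 -0.005 0 0 0 0 255;-0.095 -0.005 0 0 0 0 255;-0.108 -0.005 0.002 0 0 0 255;-0.122 -0.005 0.003 0 0 0 255;-0.136 -0.005 0.008 0 0 0 255;-0.15 -0.005 0.013 0 0 0 255;-0.165 -0.005 0.022 0 0 0 255;-0.18 -0.005 0.03 0 0 0 255;-0.2 -0.005 0.045 0 0 0 255;-0.2 -0.005 0.045 0 0 0 255"

```text
clock: 4.33
tcp_pos: [0.4863, -0.2927, 0.0964]
tcp_rot: [0.07, 0.998, 0.001, -0.002]
contact_force: [0.1, -0.4, 0.0]
finger_gap: -0.0
```

```bash
python3 -c "
from h import *
sj()
f=grab_frame('wrist'); save(f['color'],'w4.png');f=grab_frame('scene'); crop(f['color'],145,95,285,215,5,'s4.png')
gj((-20,-184,125),(20,-184,125),(20,-184,106),(22,-184,90),(24,-184,70),(26,-184,59))"
```

```text
t 4.33 tcp [ 0.4863 -0.2927  0.0964] phi 171.92 tilt 0.26 F [ 0.1 -0.4  0. ] gap -0.000 q [-0.62  0.43  1.69  0.    1.02 -2.05]
jig tcp [  -7.4 -183.6   96.4]
0.0318 -0.0006 -0.0688 0.0014 -0.0014 0.0017 | dist mm 30 ang 0.2
-0.0682 -0.0009 -0.0690 0.0014 -0.0014 0.0017 | dist mm 39 ang 0.2
-0.0683 -0.0010 -0.0215 0.0014 -0.0014 0.0017 | dist mm 29 ang 0.2
-0.0734 -0.0011 0.0185 0.0014 -0.0014 0.0017 | dist mm 30 ang 0.2
-0.0785 -0.0012 0.0685 0.0014 -0.0014 0.0017 | dist mm 42 ang 0.2
-0.0836 -0.0013 0.0960 0.0014 -0.0014 0.0017 | dist mm 51 ang 0.2
```

View pics/w4.png

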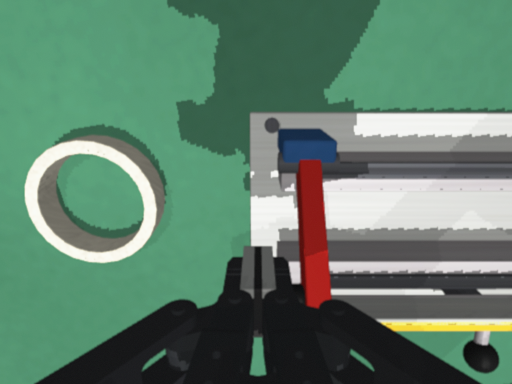

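View pics/s4.png

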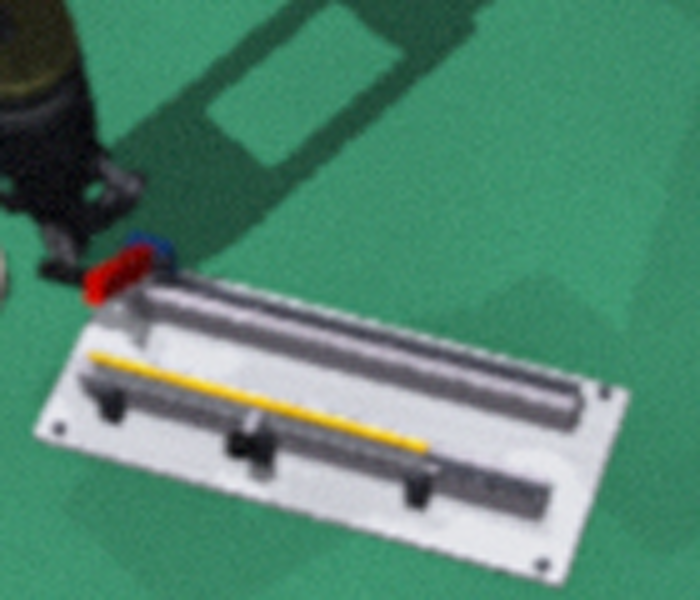

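The flag (305-330, 160-300) is down to roughly 35-40°. Next I'll press on the pin from above.

step_arm:
  steps: "0.03 0 -0.06 0 0 0 255;-0.02 0 -0.072 0 0 0 255;-0.068 0 -0.07 0 0 0 255;-0.068 0 -0.03 0 0 0 255;-0.07 0 -0.01 0 0 0 255;-0.073 0 0.01 0 0 0 255;-0.076 0 0.03 0 0 0 255;-0.078 0 0.05 0 0 0 255;-0.08 0 0.065 0 0 0 255;-0.082 0 0.08 0 0 0 255;-0.084 0 0.09 0 0 0 255;-0.084 0 0.094 0 0 0 255"

```text
clock: 5.43
tcp_pos: [0.5347, -0.3011, 0.0646]
tcp_rot: [0.072, 0.997, -0.002, 0.014]
contact_force: [24.1, 3.5, 5.1]
finger_gap: -0.002
```

```bash
python3 -c "
from h import *
sj()
f=grab_frame('wrist'); save(f['color'],'w5.png');f=grab_frame('scene'); crop(f['color'],145,95,285,215,5,'s5.png')"
```

```text
t 5.43 tcp [ 0.5347 -0.3011  0.0646] phi 171.76 tilt 1.62 F [24.1  3.5  5.1] gap -0.002 q [-0.59  0.51  1.65  0.01  0.96 -2.02]
jig tcp [  41.7 -184.9   64.6]
```

View pics/w5.png

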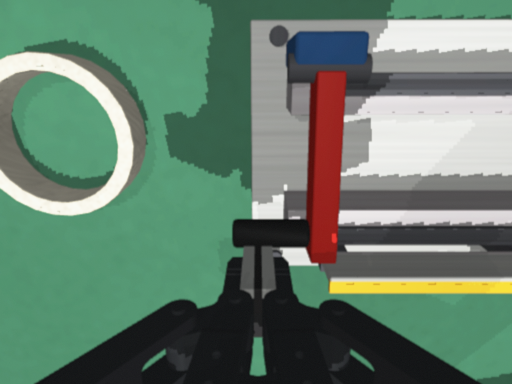

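View pics/s5.png

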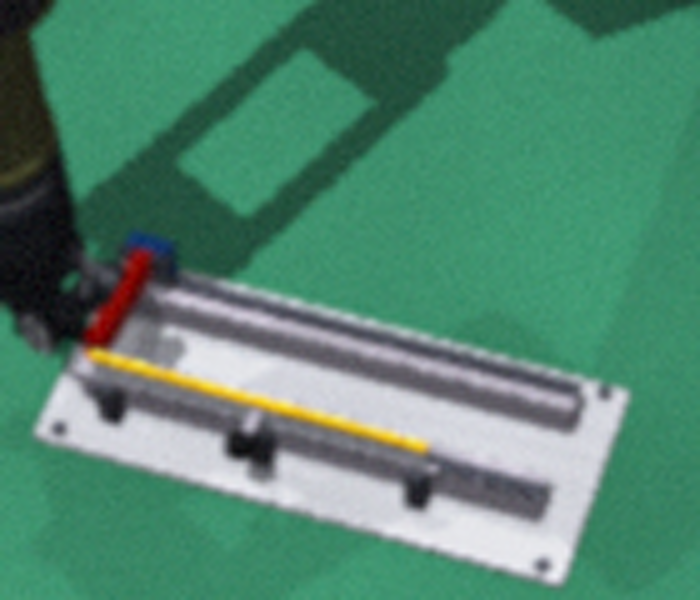

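step_arm:
  steps: "0 0 -0.05 0 0 0 255;0.02 0 -0.1 0 0 0 255;0.05 0 -0.1 0 0 0 255;0.05 0 -0.1 0 0 0 255"

```text
clock: 5.87
tcp_pos: [0.5116, -0.2977, 0.105]
tcp_rot: [0.072, 0.997, -0.002, 0.013]
contact_force: [-0.8, -0.2, 0.1]
finger_gap: -0.002
```

```bash
python3 -c "
from h import *
s=sj()
f=grab_frame('wrist'); save(f['color'],'w6.png');
pts=[]
for d in (0,10,20,30): t=np.radians(d); pts+=[J(-46+74*np.cos(t),-198,52+74*np.sin(t)),J(-46+84*np.cos(t),-156,52+84*np.sin(t))]
dots(f,s,pts,'w6d.png',1.5)
gj((22,-184,88),(24,-184,70),(24,-184,59),(24,-184,57))"
```

```text
t 5.87 tcp [ 0.5116 -0.2977  0.105 ] phi 171.78 tilt 1.53 F [-0.8 -0.2  0.1] gap -0.002 q [-0.6   0.44  1.65  0.01  1.03 -2.04]
jig tcp [  18.3 -184.8  105. ]
-0.0073 0.0020 0.0408 -0.0016 0.0167 -0.0001 | dist mm 17 ang 1.5
-0.0111 0.0021 0.0859 -0.0016 0.0167 -0.0001 | dist mm 35 ang 1.5
-0.0104 0.0021 0.1134 -0.0016 0.0167 -0.0001 | dist mm 46 ang 1.5
-0.0102 0.0021 0.1184 -0.0016 0.0167 -0.0001 | dist mm 48 ang 1.5
```

View pics/w6d.png

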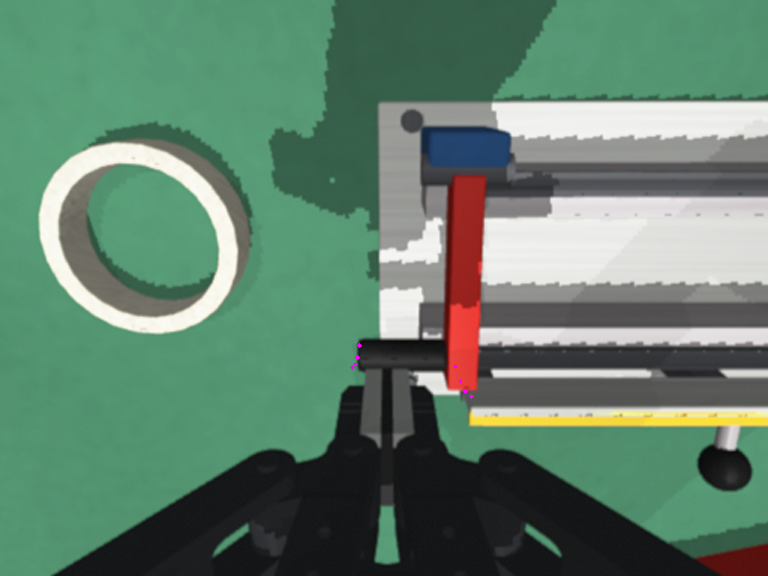

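step_arm:
  steps: "-0.008 0 0.02 0 0.017 0 255;-0.008 0 0.04 0 0.017 0 255;-0.009 0 0.06 0 0.017 0 255;-0.01 0 0.075 0 0.017 0 255;-0.01 0 0.09 0 0.017 0 255;-0.01 0 0.1 0 0.017 0 255;-0.01 0 0.107 0 0.017 0 255;-0.01 0 0.113 0 0.017 0 255;-0.01 0 0.113 0 0.017 0 255"

```text
clock: 6.67
tcp_pos: [0.517, -0.2983, 0.0591]
tcp_rot: [0.072, 0.997, -0.001, -0.0]
contact_force: [-0.7, -1.0, 0.0]
finger_gap: -0.002
```

```bash
python3 -c "
from h import *
s=sj()
f=grab_frame('wrist'); save(f['color'],'w7.png')
"
```

```text
t 6.67 tcp [ 0.517  -0.2983  0.0591] phi 171.75 tilt 0.14 F [-0.7 -1.   0. ] gap -0.002 q [-0.59  0.51  1.67 -0.    0.97 -2.02]
jig tcp [  23.8 -184.7   59.1]
```

View pics/w7.png

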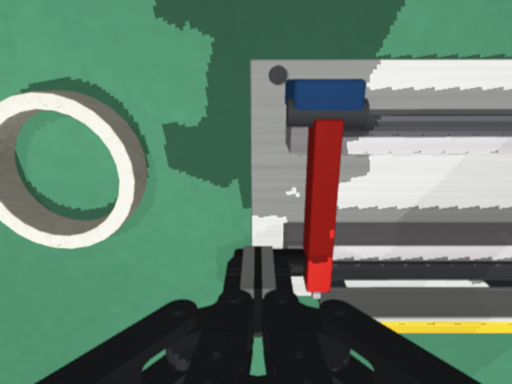

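step_arm:
  steps: "0 0 0.004 0 0 0 255;0 0 0.007 0 0 0 255;0 0 0.01 0 0 0 255;0 0 0.01 0 0 0 255"

```text
clock: 7.05
tcp_pos: [0.5172, -0.2987, 0.0583]
tcp_rot: [0.072, 0.997, -0.002, 0.001]
contact_force: [-3.9, 3.6, 18.7]
finger_gap: -0.001
```

Reaction is 18.7 N at z=58 mm, so the stop is on its end stop. Lifting away and going to view the boards.

```bash
python3 -c "
from h import *
go((0.5172,-0.2987,0.30,PH),(0.46,0.08,0.30,PH))"
```

```text
-0.0008 -0.0022 -0.6042 -0.0023 0.0008 -0.0001 | dist mm 242 ang 0.2
0.2765 0.9143 -0.6079 -0.0023 0.0008 -0.0001 | dist mm 453 ang 0.2
```

step_arm:
  steps: "0 0 -0.3 0 0 0 255;0 0 -0.604 0 0 0 255;0 0 -0.604 0 0 0 0;0.1 0.1 -0.604 0 0 0 0;0.277 0.914 -0.608 0 0 0 0;0.277 0.914 -0.608 0 0 0 0;0.277 0.914 -0.608 0 0 0 0;0.277 0.914 -0.608 0 0 0 0;0.277 0.914 -0.608 0 0 0 0;0.277 0.914 -0.608 0 0 0 0;0.277 0.914 -0.608 0 0 0 0;0.277 0.914 -0.608 0 0 0 0"

```text
clock: 8.05
tcp_pos: [0.4641, 0.0405, 0.2915]
tcp_rot: [0.072, 0.997, -0.002, 0.001]
contact_force: [1.0, 1.2, -0.1]
finger_gap: 1.002
```

```bash
python3 -c "
from h import *
s=st(); go((0.46,0.28,0.27,PH))"
```

```text
t 8.05 tcp [0.4641 0.0405 0.2915] phi 171.72 tilt 0.24 F [ 1.   1.2 -0.1] gap 1.002 q [-0.    0.11  1.62 -0.    1.41 -1.43]
0.0966 0.5913 0.0513 -0.0023 0.0014 -0.0004 | dist mm 241 ang 0.2
```

step_arm:
  steps: "0.097 0.59 0.05 0 0 0 0;0.097 0.59 0.05 0 0 0 0;0.097 0.59 0.05 0 0 0 0;0.097 0.59 0.05 0 0 0 0;0.097 0.59 0.05 0 0 0 0;0.097 0.59 0.05 0 0 0 0;0.097 0.59 0.05 0 0 0 0;0.097 0.59 0.05 0 0 0 0"

```text
clock: 8.72
tcp_pos: [0.4592, 0.281, 0.27]
tcp_rot: [0.07, 0.998, -0.002, 0.001]
contact_force: [0.3, -0.7, -0.1]
finger_gap: 0.997
```

```bash
python3 -c "
from h import *
import pickle
s=st(); f=grab_frame('wrist'); save(f['color'],'w8.png'); pickle.dump((s,f),open('w8.pkl','wb'))
g=grab_frame('top'); save(g['color'],'t8.png')"
```

```text
t 8.72 tcp [0.4592 0.281  0.27  ] phi 171.93 tilt 0.27 F [ 0.3 -0.7 -0.1] gap 0.997 q [ 0.47  0.23  1.52 -0.    1.4  -0.96]
```

View pics/w8.png

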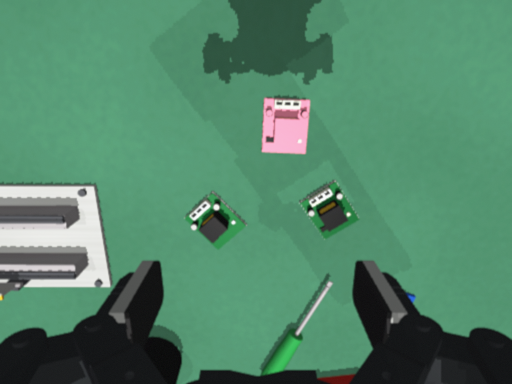

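View pics/t8.png

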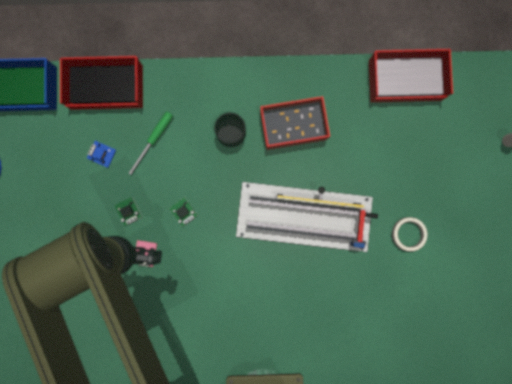

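```bash
python3 -c "
from h import *
import pickle
s,f=pickle.load(open('w8.pkl','rb'));i=f['color']
a=cv2.resize(i[180:260,175:255],None,fx=5,fy=5,interpolation=cv2.INTER_CUBIC);b=cv2.resize(i[170:250,290:370],None,fx=5,fy=5,interpolation=cv2.INTER_CUBIC)
save(np.hstack([a,b]),'w8c.png')"
```

```text
(no output)
```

View pics/w8c.png

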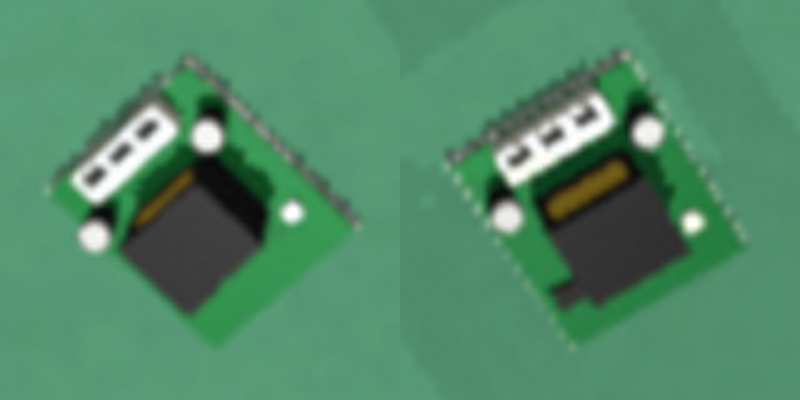

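```bash
cat > bd.py <<'E'
from h import *
import pickle
s,f=pickle.load(open('w8.pkl','rb')); c=cam(f,s)
for nm,o,cs,tt in (('A',(175,180),[(50,186),(188,62),(357,225),(213,348)],[(122,245),(195,170),(265,240),(190,315)]),('B',(290,170),[(47,160),(228,54),(344,240),(173,349)],None)):
    P=np.array([onz(c,(o[0]+x/5-.4,o[1]+y/5-.4),0.005) for x,y in cs])
    L=[np.linalg.norm(P[k]-P[(k+1)%4])*1000 for k in range(4)]
    # order: left, top edge = connector side ; -x edge = P0-P1
    xa=(P[2]+P[3]-P[0]-P[1]); ya=(P[1]+P[2]-P[0]-P[3])
    print(nm,P.mean(0).round(4),'len',np.round(L,1),'yaw from x %.1f from y %.1f'%(np.degrees(np.arctan2(xa[1],xa[0])),np.degrees(np.arctan2(ya[1],ya[0]))-90))
    if tt: print('transf',np.mean([onz(c,(o[0]+x/5-.4,o[1]+y/5-.4),0.03) for x,y in tt],0).round(4))
E
python3 bd.py
```

```text
A [0.5455 0.2092 0.005 ] len [51.6 62.9 54.4 63.4] yaw from x 33.9 from y 34.6
transf [0.5444 0.2102 0.03  ]
B [0.5508 0.3604 0.005 ] len [53.3 61.8 53.7 65.5] yaw from x 25.8 from y 26.7
```

```bash
python3 -c "
from h import *
go((0.5467,0.2106,0.11,214.2),(0.5467,0.2106,0.010,214.2))"
```

```text
-0.2395 -0.1357 0.4021 -0.0034 0.0002 -0.4717 | dist mm 195 ang 42.5
-0.2390 -0.1346 0.6521 -0.0034 0.0002 -0.4717 | dist mm 283 ang 42.5
```

Candidates are wrist px (216,220) and (328,208). Both are green with a white connector and a black/yellow transformer, and the enlarged crop confirms this. I'll take A at (216,220) first.

step_arm:
  steps: "-0.239 -0.136 0.15 -0.003 0 -0.472 0;-0.239 -0.136 0.3 -0.003 0 -0.472 0;-0.239 -0.136 0.402 -0.003 0 -0.472 0;-0.239 -0.136 0.402 -0.003 0 -0.472 0;-0.239 -0.136 0.402 -0.003 0 -0.472 0;-0.239 -0.136 0.402 -0.003 0 -0.472 0;-0.239 -0.136 0.402 -0.003 0 -0.472 0;-0.239 -0.136 0.402 -0.003 0 -0.472 0"

```text
clock: 9.48
tcp_pos: [0.5469, 0.2088, 0.1102]
tcp_rot: [-0.291, 0.957, -0.0, 0.0]
contact_force: [-0.5, -0.0, -0.6]
finger_gap: 1.001
```

```bash
python3 -c "
from h import *
s=st(); f=grab_frame('wrist'); save(f['color'],'w9.png'); go((0.5467,0.2106,0.010,214.2))"
```

```text
t 9.48 tcp [0.5469 0.2088 0.1102] phi -146.12 tilt 0.04 F [-0.5 -0.  -0.6] gap 1.001 q [ 0.29  0.43  1.64 -0.    1.07 -1.87]
0.0001 0.0032 0.2526 -0.0007 0.0010 -0.0029 | dist mm 101 ang 0.3
```

View pics/w9.png

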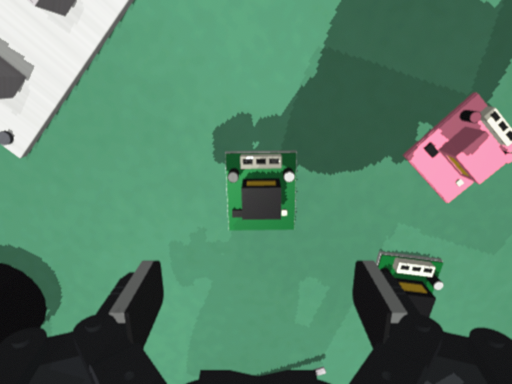

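step_arm:
  steps: "0 0.003 0.09 0 0 -0.003 0;0 0.003 0.17 0 0 -0.003 0;0 0.003 0.22 0 0 -0.003 0;0 0.003 0.253 0 0 -0.003 0;0 0.003 0.253 0 0 -0.003 0;0 0.003 0.253 0 0 -0.003 150;0 0.003 0.253 0 0 -0.003 255;0 0.003 0.253 0 0 -0.003 255;0 0.003 0.253 0 0 -0.003 255;0 0.003 0.253 0 0 -0.003 255;0 0.003 0.253 0 0 -0.003 255;0 0.003 0.253 0 0 -0.003 255"

```text
clock: 10.53
tcp_pos: [0.5479, 0.211, 0.0114]
tcp_rot: [-0.294, 0.956, -0.0, 0.002]
contact_force: [-0.5, -0.3, 5.9]
finger_gap: 0.31
```

```bash
python3 -c "
from h import *
s=st(); f=grab_frame('wrist'); save(f['color'],'w10.png')"
```

```text
t 10.53 tcp [0.5479 0.211  0.0114] phi -145.81 tilt 0.28 F [-0.5 -0.3  5.9] gap 0.310 q [ 0.3   0.56  1.73 -0.    0.84 -1.87]
```

View pics/w10.png

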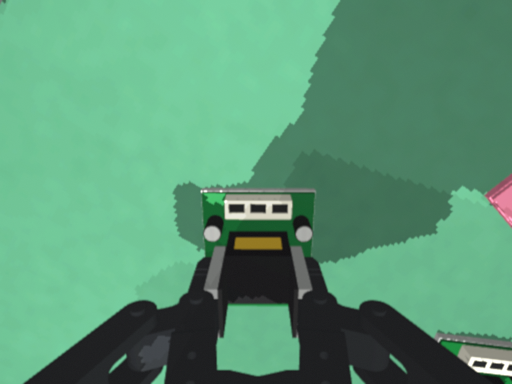

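```bash
python3 -c "
from h import *
s=sensors.observe(); f=grab_frame('wrist'); c=cam(f,s); Rt=R.from_quat(s['tcp_rot']).as_matrix()
crop(f['color'],180,170,340,310,5,'w10c.png')
for uv,z in [((202,190),.005),((316,190),.005),((258,190),.005)]: print(uv,(Rt.T@(onz(c,uv,z)-s['tcp_pos'])*1000).round(1))
go((0.5479,0.211,0.14,214.2),(0.44,0.0,0.14,171.76))"
```

```text
(202, 190) [ 35.1 -26.8   6.3]
(316, 190) [35.2 27.   6.2]
(258, 190) [35.1 -0.4  6.3]
-0.0015 -0.0006 -0.3214 -0.0012 0.0028 -0.0001 | dist mm 129 ang 0.3
0.5181 -0.2853 -0.3232 -0.0001 0.0031 0.4715 | dist mm 270 ang 42.4
```

View pics/w10c.png

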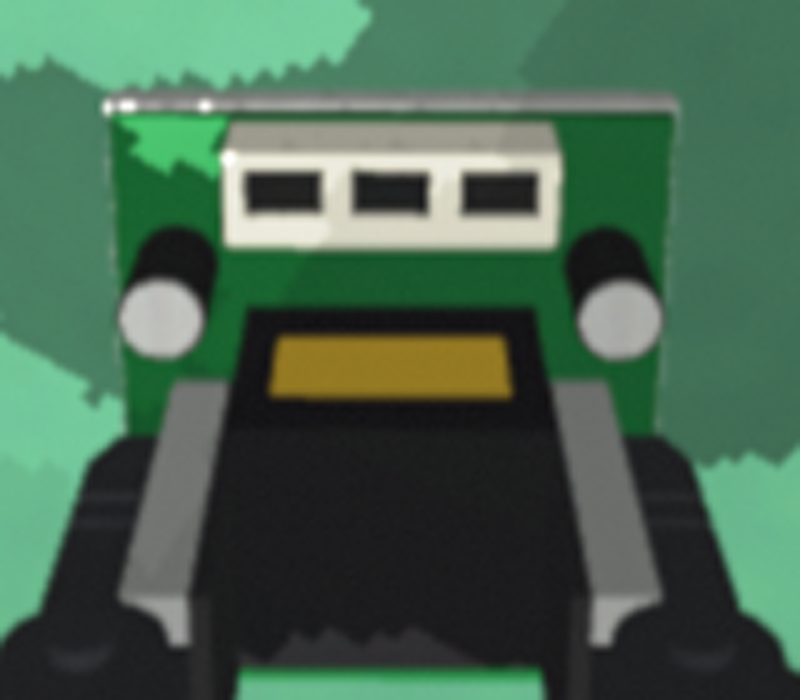

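step_arm:
  steps: "0 0 -0.08 0 0 0 255;0 0 -0.16 0 0 0 255;0 0 -0.24 0 0 0 255;0 0 -0.32 0 0 0 255;0 0 -0.321 0 0 0 255"

```text
clock: 11.05
tcp_pos: [0.5515, 0.2122, 0.1468]
tcp_rot: [-0.294, 0.956, -0.0, 0.009]
contact_force: [1.5, 1.1, -0.5]
finger_gap: 0.312
```

```bash
python3 -c "
from h import *
s=st(); f=grab_frame('wrist'); save(f['color'],'w11.png'); gj((3,-98,130))"
```

```text
t 11.05 tcp [0.5515 0.2122 0.1468] phi -145.81 tilt 1.00 F [ 1.5  1.1 -0.5] gap 0.312 q [ 0.3   0.39  1.6  -0.    1.13 -1.87]
0.6777 -0.8131 0.0303 0.0003 0.0091 0.4714 | dist mm 424 ang 42.4
```

View pics/w11.png

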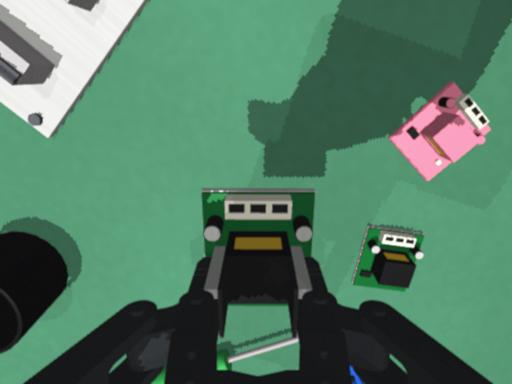

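step_arm:
  steps: "0.15 -0.1 0 0 0.004 0.1 255;0.3 -0.3 0.03 0 0.009 0.25 255;0.5 -0.5 0.03 0 0.009 0.4 255;0.678 -0.813 0.03 0 0.009 0.471 255;0.678 -0.813 0.03 0 0.009 0.471 255;0.678 -0.813 0.03 0 0.009 0.471 255;0.678 -0.813 0.03 0 0.009 0.471 255;0.678 -0.813 0.03 0 0.009 0.471 255;0.678 -0.813 0.03 0 0.009 0.471 255;0.678 -0.813 0.03 0 0.009 0.471 255;0.678 -0.813 0.03 0 0.009 0.471 255;0.678 -0.813 0.03 0 0.009 0.471 255"

```text
clock: 12.1
tcp_pos: [0.5079, -0.2124, 0.1287]
tcp_rot: [0.074, 0.997, 0.0, -0.001]
contact_force: [-0.5, 0.4, -0.8]
finger_gap: 0.315
```

```bash
python3 -c "
from h import *
s=sj(); f=grab_frame('wrist'); save(f['color'],'w12.png'); gj((3,-98,130),(3,-98,60))"
```

```text
t 12.10 tcp [ 0.5079 -0.2124  0.1287] phi 171.52 tilt 0.10 F [-0.5  0.4 -0.8] gap 0.315 q [-0.47  0.37  1.69 -0.    1.08 -1.9 ]
jig tcp [   2.4 -101.   128.7]
-0.0030 0.0019 -0.0032 0.0012 -0.0016 -0.0017 | dist mm 2 ang 0.2
-0.0034 0.0015 0.1718 0.0012 -0.0016 -0.0017 | dist mm 69 ang 0.2
```

View pics/w12.png

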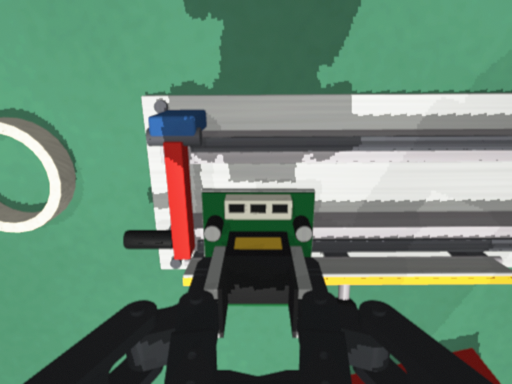

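step_arm:
  steps: "-0.003 0.002 0.06 0 -0.001 -0.002 255;-0.003 0.002 0.12 0 -0.001 -0.002 255;-0.003 0.002 0.16 0 -0.001 -0.002 255;-0.003 0.002 0.172 0 -0.001 -0.002 255;-0.003 0.002 0.172 0 -0.001 -0.002 255"

```text
clock: 12.57
tcp_pos: [0.5071, -0.2066, 0.0581]
tcp_rot: [0.071, 0.997, 0.002, -0.003]
contact_force: [-0.0, 0.4, -0.7]
finger_gap: 0.312
```

```bash
python3 -c "
from h import *
s=sj(); f=grab_frame('wrist'); save(f['color'],'w13.png'); sj()
c=cam(f,s)
pts=[J(-32,-98-27,48),J(-32,-98+27,48),J(-34,-98-27,40),J(-34,-98+27,40),J(-25,-60,40),J(-34,-60,40)]
dots(f,s,pts,'w13d.png',1.5);gj((3,-98,53),(3,-98,51))"
```

```text
t 12.57 tcp [ 0.5071 -0.2066  0.0581] phi 171.89 tilt 0.41 F [-0.   0.4 -0.7] gap 0.312 q [-0.47  0.46  1.77  0.    0.92 -1.9 ]
jig tcp [  0.8 -95.4  58.1]
t 12.62 tcp [ 0.5082 -0.2074  0.0594] phi 171.89 tilt 0.25 F [ 0.1  0.4 -0.6] gap 0.310 q [-0.47  0.46  1.77  0.    0.92 -1.9 ]
jig tcp [  2.  -96.   59.4]
-0.0024 -0.0050 0.0159 0.0019 -0.0020 0.0014 | dist mm 7 ang 0.3
-0.0024 -0.0050 0.0209 0.0019 -0.0020 0.0014 | dist mm 9 ang 0.3
```

View pics/w13d.png

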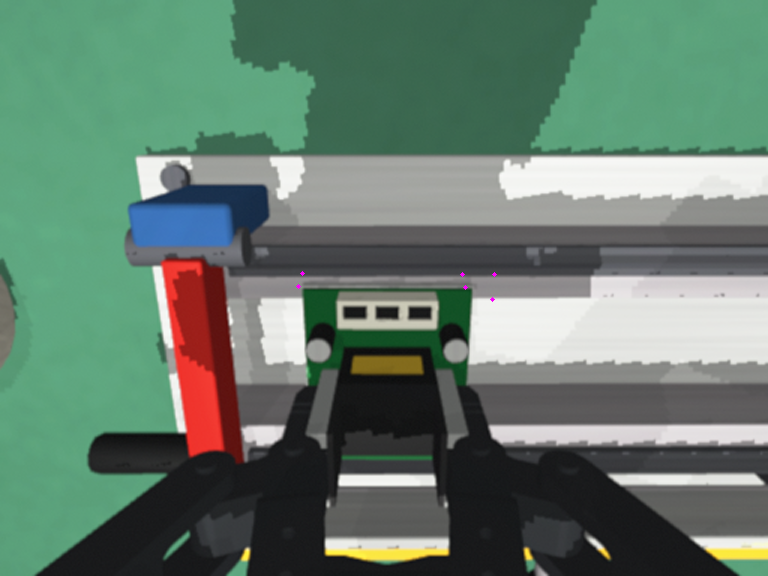

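step_arm:
  steps: "-0.002 -0.005 0.008 0 -0.002 0.001 255;-0.002 -0.005 0.014 0 -0.002 0.001 255;-0.002 -0.005 0.018 0 -0.002 0.001 255;-0.002 -0.005 0.018 0 -0.002 0.001 255;-0.002 -0.005 0.018 0 -0.002 0.001 255"

```text
clock: 13.03
tcp_pos: [0.5089, -0.2097, 0.0525]
tcp_rot: [0.072, 0.997, 0.001, 0.0]
contact_force: [-0.0, 0.2, 0.4]
finger_gap: 0.309
```

```bash
python3 -c "
from h import *
s=sj(); f=grab_frame('wrist'); dots(f,s,[],'w14.png',1.5);sj();gj((3,-98,51),(3,-98,50))"
```

```text
t 13.03 tcp [ 0.5089 -0.2097  0.0525] phi 171.78 tilt 0.16 F [-0.   0.2  0.4] gap 0.309 q [-0.47  0.47  1.78  0.    0.9  -1.9 ]
jig tcp [  3.  -98.1  52.5]
t 13.08 tcp [ 0.5089 -0.2097  0.0525] phi 171.78 tilt 0.17 F [-0.7 -0.5 -0.2] gap 0.315 q [-0.47  0.47  1.78  0.    0.9  -1.9 ]
jig tcp [  3.  -98.1  52.5]
-0.0000 0.0003 0.0038 0.0018 0.0004 0.0002 | dist mm 2 ang 0.2
-0.0000 0.0003 0.0063 0.0018 0.0004 0.0002 | dist mm 3 ang 0.2
```

View pics/w14.png

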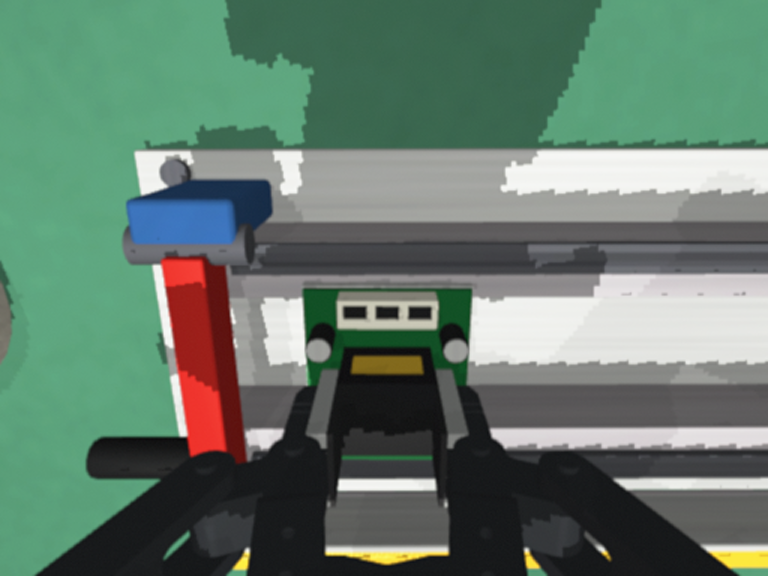

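```bash
python3 -c "
from h import *
s=sj(); f=grab_frame('wrist'); c=cam(f,s)
for x,z in ((-34,40),(-34,44),(-32,41),(-32,47),(-30,41),(-30,47),(-28,41),(-25,40)): print(x,z,(proj(c,J(x,-98,z))*1.5).round(1))
crop(f['color'],195,150,325,240,6,'w14c.png')
"
```

```text
t 13.08 tcp [ 0.5089 -0.2097  0.0525] phi 171.78 tilt 0.17 F [-0.7 -0.5 -0.2] gap 0.315 q [-0.47  0.47  1.78  0.    0.9  -1.9 ]
jig tcp [  3.  -98.1  52.5]
-34 40 [389.7 271.6]
-34 44 [389.8 275.2]
-32 41 [389.7 278.4]
-32 47 [389.9 284.2]
-30 41 [389.7 284.2]
-30 47 [389.9 290.2]
-28 41 [389.7 290.1]
-25 40 [389.6 297.7]
```

View pics/w14c.png

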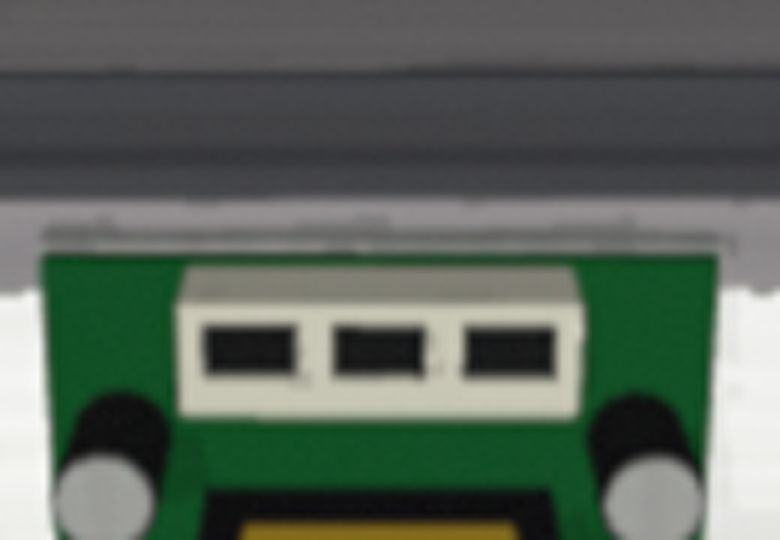

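step_arm:
  steps: "0.0037 0 0 0 0 0 255;0.0037 0 0.003 0 0 0 255;0.0037 0 0.004 0 0 0 255;0.0037 0 0.004 0 0 0 255"

```text
clock: 13.47
tcp_pos: [0.5073, -0.2096, 0.0515]
tcp_rot: [0.072, 0.997, 0.001, 0.0]
contact_force: [-2.7, 0.4, 3.9]
finger_gap: 0.311
```

```bash
python3 -c "
from h import *
s=sj()"
```

```text
t 13.47 tcp [ 0.5073 -0.2096  0.0515] phi 171.78 tilt 0.15 F [-2.7  0.4  3.9] gap 0.311 q [-0.47  0.47  1.78  0.    0.89 -1.9 ]
jig tcp [  1.4 -98.3  51.5]
```

Resting on the ledges (3.9 N). Releasing partly and lifting.

step_arm:
  steps: "0 0 0 0 0 0 130;0 0 0 0 0 0 110;0 0 0 0 0 0 110;0 0 -0.05 0 0 0 110;0 0 -0.12 0 0 0 110;0 0 -0.2 0 0 0 110;0.0 0 -0.3 0 0 0 110;0.0 0 -0.3 0 0 0 110"

```text
clock: 14.13
tcp_pos: [0.5117, -0.2121, 0.1787]
tcp_rot: [0.072, 0.997, -0.001, 0.007]
contact_force: [1.6, -1.0, -0.3]
finger_gap: 0.57
```

```bash
python3 -c "
from h import *
s=sj();f=grab_frame('wrist'); save(f['color'],'w15.png'); go((0.46,0.28,0.27,PH))"
```

```text
t 14.13 tcp [ 0.5117 -0.2121  0.1787] phi 171.78 tilt 0.79 F [ 1.6 -1.  -0.3] gap 0.570 q [-0.47  0.32  1.64  0.    1.18 -1.9 ]
jig tcp [   6.2 -100.1  178.7]
0.2980 1.1980 -0.2392 -0.0004 0.0066 0.0002 | dist mm 503 ang 0.6
```

View pics/w15.png

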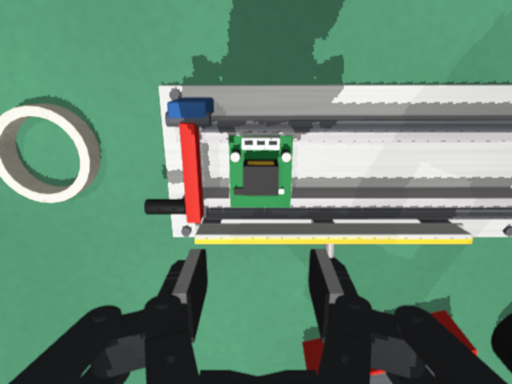

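Board A sits flat between the guides at px (262,172). Next is board B.

step_arm:
  steps: "0.2 0.8 -0.24 0 0.006 0 0;0.2 0.8 -0.24 0 0.006 0 0;0.2 0.8 -0.24 0 0.006 0 0;0.2 0.8 -0.24 0 0.006 0 0;0.2 0.8 -0.24 0 0.006 0 0;0.2 0.8 -0.24 0 0.006 0 0;0.2 0.8 -0.24 0 0.006 0 0;0.2 0.8 -0.24 0 0.006 0 0;0.2 0.8 -0.24 0 0.006 0 0;0.2 0.8 -0.24 0 0.006 0 0"

```text
clock: 15.02
tcp_pos: [0.4757, 0.1196, 0.2708]
tcp_rot: [0.069, 0.998, 0.0, 0.001]
contact_force: [0.2, -1.1, -0.2]
finger_gap: 0.999
```

```bash
python3 -c "
from h import *
go((0.46,0.34,0.22,180+26))"
```

```text
0.1153 0.5403 0.1270 -0.0001 0.0009 -0.3772 | dist mm 227 ang 33.9
```

step_arm:
  steps: "0.115 0.54 0.127 0 0 -0.377 0;0.115 0.54 0.127 0 0 -0.377 0;0.115 0.54 0.127 0 0 -0.377 0;0.115 0.54 0.127 0 0 -0.377 0;0.115 0.54 0.127 0 0 -0.377 0;0.115 0.54 0.127 0 0 -0.377 0;0.115 0.54 0.127 0 0 -0.377 0;0.115 0.54 0.127 0 0 -0.377 0"

```text
clock: 15.68
tcp_pos: [0.4598, 0.3389, 0.2178]
tcp_rot: [-0.225, 0.974, -0.001, -0.001]
contact_force: [-0.4, -0.6, -0.7]
finger_gap: 1.002
```

```bash
python3 -c "
from h import *
import pickle
s=st();f=grab_frame('wrist'); save(f['color'],'w16.png'); pickle.dump((s,f),open('w16.pkl','wb'));g=grab_frame('top'); save(g['color'],'t16.png')"
```

```text
t 15.68 tcp [0.4598 0.3389 0.2178] phi -153.96 tilt 0.21 F [-0.4 -0.6 -0.7] gap 1.002 q [ 0.56  0.31  1.53 -0.    1.3  -1.46]
```

View pics/w16.png

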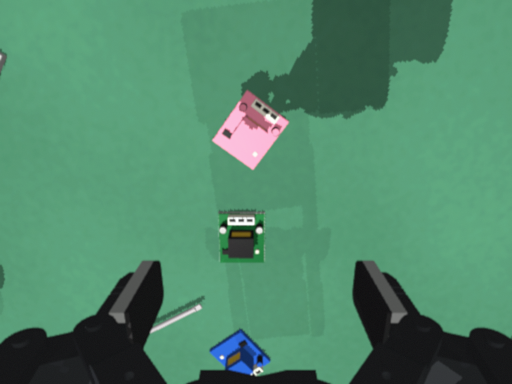

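View pics/t16.png

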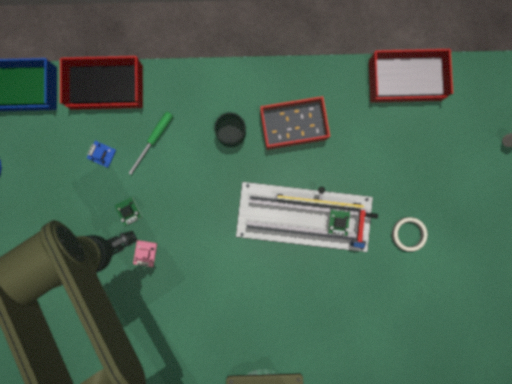

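Run:
```python
from h import *
import pickle
s,f=pickle.load(open('w16.pkl','rb')); c=cam(f,s); i=f['color']
crop(i,205,195,285,275,6,'w16c.png')
hsv=cv2.cvtColor(i,cv2.COLOR_RGB2HSV)[200:270,205:280]
print(hsv[38,17],hsv[60,30],hsv[10,5])
```

```text
[ 69 163 139] [ 69 181 131] [ 73 111 158]
```

View pics/w16c.png

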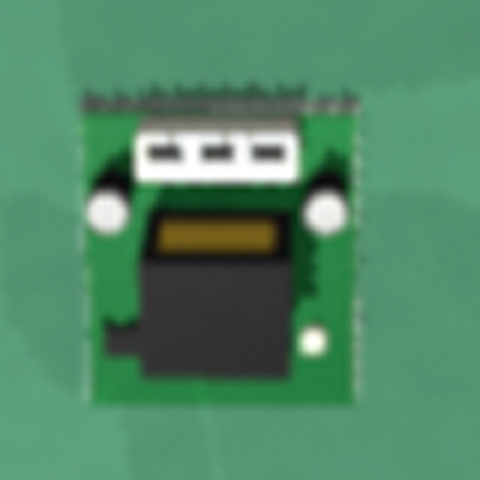

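Run:
```python
from h import *
import pickle
s,f=pickle.load(open('w16.pkl','rb')); c=cam(f,s)
P=np.array([onz(c,(205+x/6-.4,195+y/6-.4),0.006) for x,y in [(83,110),(355,110),(354,404),(93,404)]])
L=[np.linalg.norm(P[k]-P[(k+1)%4])*1000 for k in range(4)]
xa=(P[2]+P[3]-P[0]-P[1]); ya=(P[1]+P[2]-P[0]-P[3]); yaw=np.degrees(np.arctan2(xa[1],xa[0])); 
print(P.mean(0),np.round(L,1),yaw,np.degrees(np.arctan2(ya[1],ya[0]))-90)
t=P.mean(0)+0.002*np.array([np.cos(np.radians(26)),np.sin(np.radians(26)),0]); print(t)
go((t[0],t[1],0.10,206.2),(t[0],t[1],0.011,206.2))
```

```text
[0.55108119 0.36065728 0.006     ] [51.9 63.6 52.5 63.6] 25.976525749549403 26.201238354109577
[0.55287878 0.36153402 0.006     ]
-0.2344 -0.0472 0.2975 -0.0012 -0.0006 -0.0033 | dist mm 153 ang 0.3
-0.2346 -0.0468 0.5200 -0.0012 -0.0006 -0.0033 | dist mm 229 ang 0.3
```

step_arm:
  steps: "-0.1 -0.02 0.08 0 0 -0.003 0;-0.2 -0.04 0.18 0 0 -0.003 0;-0.231 -0.047 0.27 0 0 -0.003 0;-0.231 -0.047 0.297 0 0 -0.003 0;-0.231 -0.047 0.36 0 0 -0.003 0;-0.231 -0.047 0.43 0 0 -0.003 0;-0.231 -0.047 0.49 0 0 -0.003 0;-0.231 -0.047 0.52 0 0 -0.003 0;-0.231 -0.047 0.52 0 0 -0.003 0;-0.231 -0.047 0.52 0 0 -0.003 0"

```text
clock: 16.62
tcp_pos: [0.552, 0.3595, 0.0112]
tcp_rot: [-0.226, 0.974, -0.001, -0.001]
contact_force: [-0.2, 0.7, 1.6]
finger_gap: 1.003
```

```bash
python3 -c "
from h import *
s=st();f=grab_frame('wrist'); save(f['color'],'w17.png');st()"
```

```text
t 16.62 tcp [0.552  0.3595 0.0112] phi -153.91 tilt 0.16 F [-0.2  0.7  1.6] gap 1.003 q [ 0.51  0.63  1.56 -0.    0.95 -1.51]
t 16.67 tcp [0.5528 0.3603 0.0123] phi -153.89 tilt 0.12 F [-0.   1.   0.2] gap 0.999 q [ 0.51  0.63  1.56 -0.    0.95 -1.51]
```

View pics/w17.png

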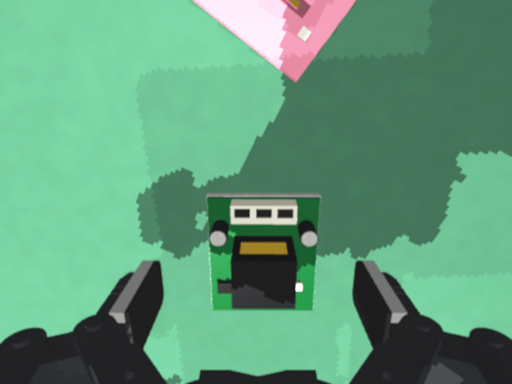

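step_arm:
  steps: "0 0 0 0 0 0 150;0 0 0 0 0 0 220;0 0 0 0 0 0 255;0 0 0 0 0 0 255;0 0 0 0 0 0 255;0 0 0 0 0 0 255;0 0 0 0 0 0 255"

```text
clock: 17.25
tcp_pos: [0.5534, 0.3609, 0.0134]
tcp_rot: [-0.226, 0.974, -0.001, 0.002]
contact_force: [0.7, -0.2, 6.1]
finger_gap: 0.311
```

```bash
python3 -c "
from h import *
s=st();f=grab_frame('wrist'); dots(f,s,[],'w18.png',1.5);st()"
```

```text
t 17.25 tcp [0.5534 0.3609 0.0134] phi -153.88 tilt 0.19 F [ 0.7 -0.2  6.1] gap 0.311 q [ 0.52  0.63  1.56 -0.    0.95 -1.51]
t 17.30 tcp [0.5534 0.3609 0.0134] phi -153.88 tilt 0.19 F [-0.2  0.5  6.5] gap 0.310 q [ 0.52  0.63  1.56 -0.    0.95 -1.51]
```

View pics/w18.png

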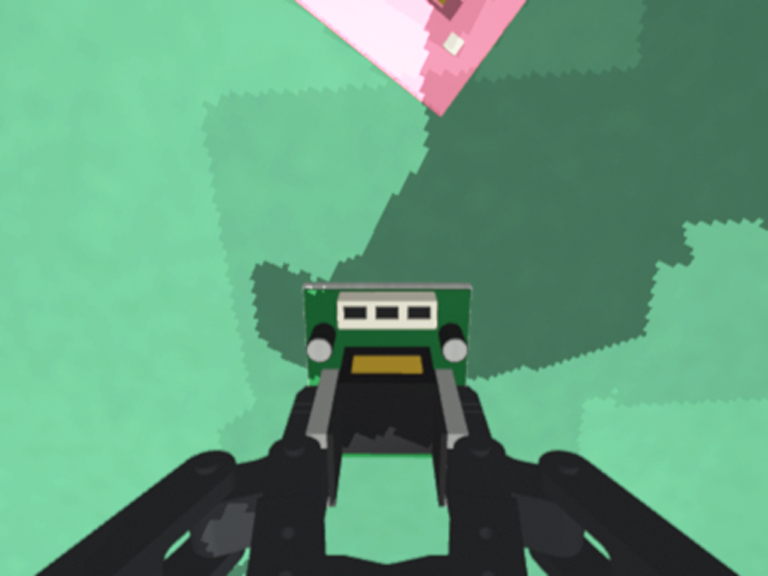

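```bash
python3 -c "
from h import *
gj((1.5,-30,135))"
```

```text
0.6341 -1.0896 -0.3038 -0.0005 0.0020 0.3818 | dist mm 519 ang 34.4
```

step_arm:
  steps: "0 0 -0.08 0 0 0 255;0 0 -0.16 0 0 0 255;0 0 -0.24 0 0 0 255;0 0 -0.31 0 0 0 255;0 0 -0.31 0 0 0 255"

```text
clock: 17.72
tcp_pos: [0.5564, 0.3631, 0.144]
tcp_rot: [-0.226, 0.974, 0.001, 0.007]
contact_force: [0.0, 0.9, 0.2]
finger_gap: 0.308
```

```bash
python3 -c "
from h import *
s=st();f=grab_frame('wrist'); save(f['color'],'w19.png'); gj((1.5,-30,135))"
```

```text
t 17.72 tcp [0.5564 0.3631 0.144 ] phi -153.86 tilt 0.81 F [0.  0.9 0.2] gap 0.308 q [ 0.52  0.49  1.43 -0.    1.2  -1.51]
0.6409 -1.0902 0.0103 0.0012 0.0066 0.3820 | dist mm 506 ang 34.4
```

View pics/w19.png

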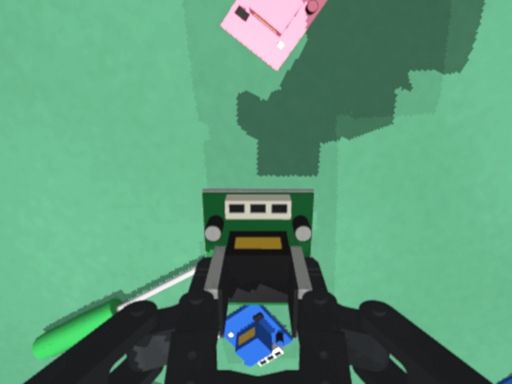

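Board B is held straight at px (258,230). Carrying it to the jig.

step_arm:
  steps: "0.45 -0.75 0.01 0 0.006 0.27 255;0.45 -0.75 0.01 0 0.006 0.27 255;0.45 -0.75 0.01 0 0.006 0.27 255;0.45 -0.75 0.01 0 0.006 0.27 255;0.45 -0.75 0.01 0 0.006 0.27 255;0.45 -0.75 0.01 0 0.006 0.27 255;0.45 -0.75 0.01 0 0.006 0.27 255;0.45 -0.75 0.01 0 0.006 0.27 255;0.45 -0.75 0.01 0 0.006 0.27 255"

```text
clock: 18.52
tcp_pos: [0.5232, 0.0091, 0.134]
tcp_rot: [-0.015, 1.0, -0.001, -0.002]
contact_force: [1.0, 0.3, -1.0]
finger_gap: 0.322
```

```bash
python3 -c "
from h import *
s=st(); gj((1.5,-30,135))"
```

```text
t 18.52 tcp [0.5232 0.0091 0.134 ] phi -178.30 tilt 0.22 F [ 1.   0.3 -1. ] gap 0.322 q [-0.06  0.33  1.74 -0.    1.07 -1.66]
0.0264 -0.3773 -0.0020 -0.0009 -0.0022 0.1105 | dist mm 151 ang 9.9
```

step_arm:
  steps: "0.026 -0.377 -0.002 0 -0.002 0.11 255;0.026 -0.377 -0.002 0 -0.002 0.11 255;0.026 -0.377 -0.002 0 -0.002 0.11 255;0.026 -0.377 -0.002 0 -0.002 0.11 255;0.026 -0.377 -0.002 0 -0.002 0.11 255;0.026 -0.377 -0.002 0 -0.002 0.11 255;0.026 -0.377 -0.002 0 -0.002 0.11 255"

```text
clock: 19.1
tcp_pos: [0.516, -0.1413, 0.1336]
tcp_rot: [0.072, 0.997, 0.0, -0.002]
contact_force: [-0.6, 0.3, -0.9]
finger_gap: 0.306
```

```bash
python3 -c "
from h import *
s=sj();f=grab_frame('wrist'); dots(f,s,[],'w20.png',1.5); gj((1.5,-30,135),(1.5,-30,62))"
```

```text
t 19.10 tcp [ 0.516  -0.1413  0.1336] phi 171.74 tilt 0.20 F [-0.6  0.3 -0.9] gap 0.306 q [-0.35  0.35  1.72 -0.    1.08 -1.77]
jig tcp [  0.3 -29.5 133.6]
-0.0026 -0.0028 -0.0029 -0.0002 -0.0019 0.0006 | dist mm 2 ang 0.2
-0.0032 -0.0028 0.1796 -0.0002 -0.0019 0.0006 | dist mm 72 ang 0.2
```

View pics/w20.png

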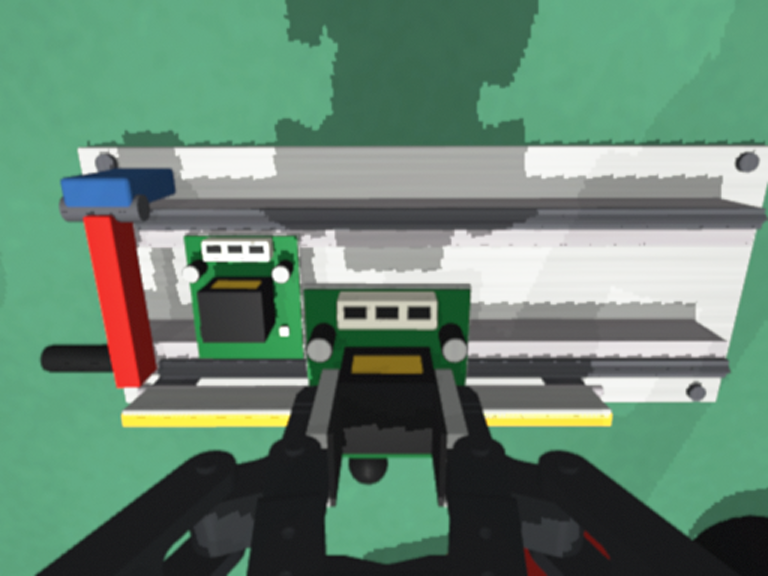

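step_arm:
  steps: "-0.003 -0.003 0.08 0 -0.002 0 255;-0.003 -0.003 0.14 0 -0.002 0 255;-0.003 -0.003 0.17 0 -0.002 0 255;-0.003 -0.003 0.185 0 -0.002 0 255;-0.003 -0.003 0.195 0 -0.002 0 255;-0.003 -0.003 0.195 0 -0.002 0 255"

```text
clock: 19.65
tcp_pos: [0.5169, -0.141, 0.0553]
tcp_rot: [0.071, 0.998, 0.0, -0.0]
contact_force: [0.3, 0.4, -2.0]
finger_gap: 0.309
```

```bash
python3 -c "
from h import *
s=sj();f=grab_frame('wrist'); s=sj(); crop(f['color'],170,130,350,240,4,'w21.png')
c=cam(f,s); 
for x,z in ((-34,44),(-32,43),(-32,49),(-30,49)): print(x,z,((proj(c,J(x,-30,z))[1]-130)*4).round(1))
gj((1.5,-30,53),(1.5,-30,51.5))"
```

```text
t 19.65 tcp [ 0.5169 -0.141   0.0553] phi 171.91 tilt 0.05 F [ 0.3  0.4 -2. ] gap 0.309 q [-0.35  0.45  1.81 -0.    0.89 -1.77]
jig tcp [  1.1 -29.   55.3]
t 19.70 tcp [ 0.5174 -0.1414  0.056 ] phi 171.89 tilt 0.03 F [ 0.6  0.5 -0.4] gap 0.314 q [-0.35  0.45  1.81 -0.    0.89 -1.77]
jig tcp [  1.7 -29.4  56. ]
-34 44 215.6
-32 43 228.7
-32 49 244.2
-30 49 260.1
0.0005 -0.0016 0.0076 -0.0002 0.0003 0.0014 | dist mm 3 ang 0.1
0.0005 -0.0016 0.0113 -0.0002 0.0003 0.0014 | dist mm 5 ang 0.1
```

View pics/w21.png

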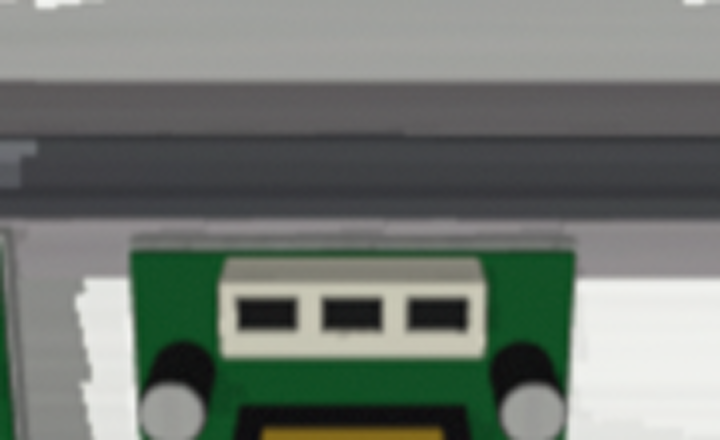

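step_arm:
  steps: "0.001 0 0.004 0 0 0.001 255;0.001 0 0.007 0 0 0.001 255;0.001 0 0.009 0 0 0.001 255;0.001 0 0.009 0 0 0.001 255"

```text
clock: 20.03
tcp_pos: [0.5177, -0.1415, 0.0535]
tcp_rot: [0.072, 0.997, -0.0, 0.001]
contact_force: [-1.2, 0.8, 3.8]
finger_gap: 0.308
```

step_arm:
  steps: "0 0 0 0 0 0 130;0 0 0 0 0 0 110;0 0 0 0 0 0 110;0 0 -0.05 0 0 0 110;0 0 -0.12 0 0 0 110;0 0 -0.2 0 0 0 180;0 0.05 -0.2 0 0 0 255;0 0.14 -0.2 0 0 0 255;0 0.14 -0.2 0 0 0 255;0 0.14 -0.2 0 0 0 255"

```text
clock: 20.87
tcp_pos: [0.5255, -0.0846, 0.1336]
tcp_rot: [0.07, 0.998, -0.0, 0.001]
contact_force: [0.5, 0.1, -0.1]
finger_gap: 0.003
```

```bash
python3 -c "
from h import *
s=sj();f=grab_frame('wrist'); s=sj(); save(f['color'],'w22.png')
gj((0,26,100),(0,26,36),(0,12,36),(0,-10,36),(0,-27.5,36))"
```

```text
t 20.87 tcp [ 0.5255 -0.0846  0.1336] phi 171.95 tilt 0.14 F [ 0.5  0.1 -0.1] gap 0.003 q [-0.24  0.34  1.73 -0.    1.07 -1.67]
jig tcp [  1.5  28.  133.6]
t 20.92 tcp [ 0.5253 -0.0855  0.1334] phi 171.90 tilt 0.13 F [ 0.1 -0.4 -0.1] gap -0.005 q [-0.24  0.34  1.73 -0.    1.07 -1.67]
jig tcp [  1.5  27.1 133.4]
0.0040 -0.0026 0.0834 -0.0005 0.0013 0.0015 | dist mm 33 ang 0.2
0.0043 -0.0025 0.2434 -0.0005 0.0013 0.0015 | dist mm 97 ang 0.2
0.0044 -0.0375 0.2434 -0.0005 0.0013 0.0015 | dist mm 99 ang 0.2
0.0045 -0.0925 0.2435 -0.0005 0.0013 0.0015 | dist mm 104 ang 0.2
0.0046 -0.1363 0.2435 -0.0005 0.0013 0.0015 | dist mm 112 ang 0.2
```

View pics/w22.png

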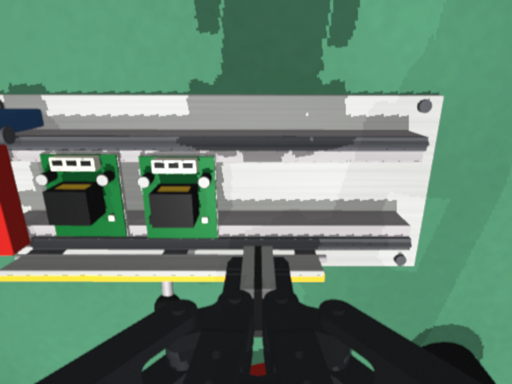

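Both boards lie flat on the rails at (82,195) and (178,195). Lowering the shut fingers between the rails on the +y side of the row.

step_arm:
  steps: "0.004 0 0.08 0 0 0.001 255;0.004 0 0.16 0 0 0.001 255;0.004 0 0.22 0 0 0.001 255;0.004 0 0.243 0 0 0.001 255;0.004 0 0.243 0 0 0.001 255"

```text
clock: 21.33
tcp_pos: [0.5217, -0.0858, 0.0337]
tcp_rot: [0.072, 0.997, -0.0, -0.002]
contact_force: [-0.2, 0.5, -0.6]
finger_gap: -0.0
```

```bash
python3 -c "
from h import *
s=sj();f=grab_frame('wrist'); s=sj(); save(f['color'],'w23.png')
gj((0,12,36),(0,-10,36),(0,-27.5,36))"
```

```text
t 21.33 tcp [ 0.5217 -0.0858  0.0337] phi 171.74 tilt 0.23 F [-0.2  0.5 -0.6] gap -0.000 q [-0.24  0.47  1.84 -0.    0.83 -1.67]
jig tcp [-2.1 26.2 33.7]
t 21.38 tcp [ 0.5231 -0.086   0.0352] phi 171.75 tilt 0.07 F [-0.2  0.5  0.4] gap 0.005 q [-0.24  0.47  1.84 -0.    0.83 -1.67]
jig tcp [-0.6 26.3 35.2]
-0.0015 -0.0356 -0.0020 -0.0005 -0.0005 -0.0001 | dist mm 14 ang 0.1
-0.0015 -0.0906 -0.0020 -0.0005 -0.0005 -0.0001 | dist mm 36 ang 0.1
-0.0015 -0.1344 -0.0019 -0.0005 -0.0005 -0.0001 | dist mm 54 ang 0.1
```

View pics/w23.png

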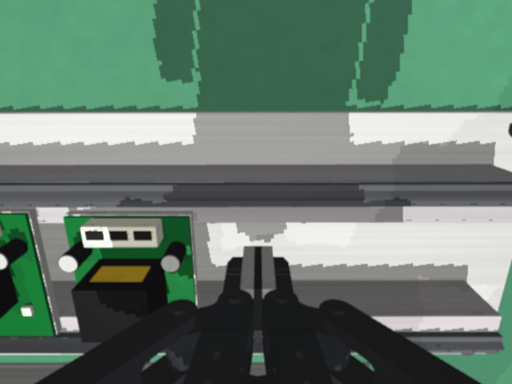

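step_arm:
  steps: "-0.001 -0.01 -0.002 0 0 0 255;-0.001 -0.02 -0.002 0 0 0 255;-0.001 -0.03 -0.002 0 0 0 255;-0.001 -0.04 -0.002 0 0 0 255;-0.001 -0.05 -0.002 0 0 0 255;-0.001 -0.06 -0.002 0 0 0 255;-0.001 -0.07 -0.002 0 0 0 255;-0.001 -0.08 -0.002 0 0 0 255;-0.001 -0.09 -0.002 0 0 0 255;-0.001 -0.1 -0.002 0 0 0 255;-0.001 -0.11 -0.002 0 0 0 255;-0.001 -0.115 -0.002 0 0 0 255"

```text
clock: 22.38
tcp_pos: [0.5177, -0.1313, 0.037]
tcp_rot: [0.072, 0.997, 0.0, 0.001]
contact_force: [2.1, 5.2, 6.9]
finger_gap: -0.001
```

```bash
python3 -c "
from h import *
s=sj();f=grab_frame('wrist'); s=sj(); save(f['color'],'w24.png')
gj((0,-20,36),(0,-24,36),(0,-27.5,36))"
```

```text
t 22.38 tcp [ 0.5177 -0.1313  0.037 ] phi 171.71 tilt 0.06 F [2.1 5.2 6.9] gap -0.001 q [-0.33  0.47  1.83  0.    0.84 -1.75]
jig tcp [  0.5 -19.4  37. ]
t 22.43 tcp [ 0.5176 -0.1316  0.0369] phi 171.71 tilt 0.06 F [0.7 5.2 6.9] gap -0.004 q [-0.33  0.47  1.83  0.    0.84 -1.75]
jig tcp [  0.5 -19.6  36.9]
0.0013 -0.0010 0.0024 0.0001 0.0006 -0.0006 | dist mm 1 ang 0.1
0.0013 -0.0110 0.0024 0.0001 0.0006 -0.0006 | dist mm 5 ang 0.1
0.0013 -0.0198 0.0024 0.0001 0.0006 -0.0006 | dist mm 8 ang 0.1
```

View pics/w24.png

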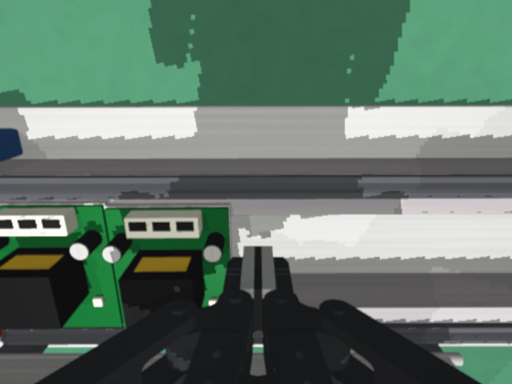

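step_arm:
  steps: "0.001 -0.006 0.002 0 0 0 255;0.001 -0.012 0.002 0 0 0 255;0.001 -0.018 0.002 0 0 0 255;0.001 -0.022 0.002 0 0 0 255"

```text
clock: 22.77
tcp_pos: [0.5166, -0.1398, 0.037]
tcp_rot: [0.073, 0.997, 0.001, 0.001]
contact_force: [1.2, 5.7, 5.8]
finger_gap: 0.001
```

```bash
python3 -c "
from h import *
s=sj();f=grab_frame('wrist'); s=sj(); save(f['color'],'w25.png')"
```

```text
t 22.77 tcp [ 0.5166 -0.1398  0.037 ] phi 171.67 tilt 0.17 F [1.2 5.7 5.8] gap 0.001 q [-0.34  0.47  1.83  0.    0.84 -1.77]
jig tcp [  0.7 -27.8  37. ]
t 22.82 tcp [ 0.5166 -0.14    0.037 ] phi 171.67 tilt 0.16 F [-0.1  4.8  5.7] gap -0.003 q [-0.34  0.47  1.83  0.    0.84 -1.77]
jig tcp [  0.7 -28.1  37. ]
```

View pics/w25.png

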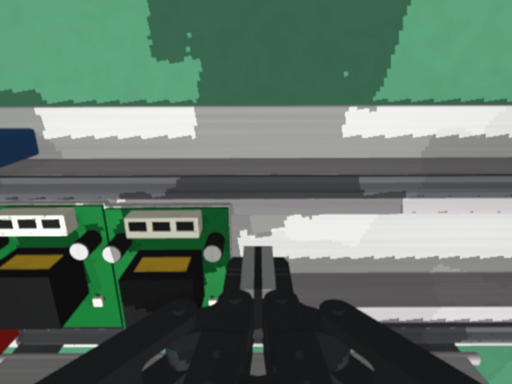

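step_arm:
  steps: "0.001 -0.004 0 0 0 0 255;0.001 -0.008 0 0 0 0 255;0.001 -0.012 0 0 0 0 255;0.001 -0.015 0 0 0 0 255"

```text
clock: 23.15
tcp_pos: [0.5162, -0.1417, 0.0372]
tcp_rot: [0.074, 0.997, 0.004, 0.002]
contact_force: [5.5, 21.6, 4.6]
finger_gap: -0.002
```

```bash
python3 -c "
from h import *
s=sj();f=grab_frame('wrist'); s=sj(); save(f['color'],'w26.png')"
```

```text
t 23.15 tcp [ 0.5162 -0.1417  0.0372] phi 171.47 tilt 0.54 F [ 5.5 21.6  4.6] gap -0.002 q [-0.35  0.47  1.83  0.01  0.84 -1.78]
jig tcp [  0.6 -29.8  37.2]
t 23.20 tcp [ 0.5163 -0.1416  0.0372] phi 171.48 tilt 0.55 F [ 5.9 18.3  4. ] gap -0.002 q [-0.35  0.47  1.83  0.01  0.84 -1.78]
jig tcp [  0.6 -29.7  37.2]
```

View pics/w26.png

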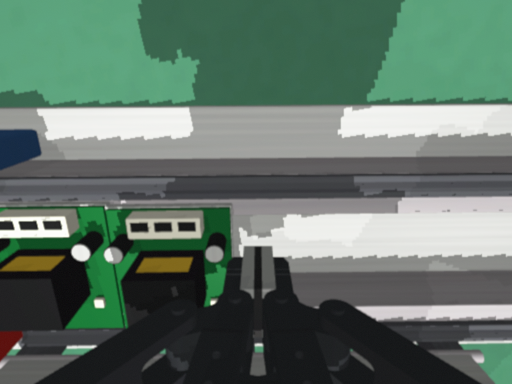

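The pushing force rose to about 20 N and motion stopped, so the row is against the stop. Holding briefly, then backing off to look.

step_arm:
  steps: "0 -0.004 0 0 0 0 255;0 -0.005 0 0 0 0 255;0 -0.005 0 0 0 0 255;0 -0.005 0 0 0 0 255;0 0.01 0 0 0 0 255;0 0.05 0 0 0 0 255;0 0.08 -0.05 0 0 0 255;0 0.08 -0.15 0 0 0 255;0.05 0.0 -0.35 0 0 0 255;0.1 -0.1 -0.4 0 0 0 255;0.1 -0.1 -0.4 0 0 0 255;0.1 -0.1 -0.4 0 0 0 255"

```text
clock: 24.2
tcp_pos: [0.47, -0.181, 0.2016]
tcp_rot: [0.075, 0.997, 0.001, 0.005]
contact_force: [-0.0, -0.7, 0.1]
finger_gap: -0.001
```

```bash
python3 -c "
from h import *
s=sj();f=grab_frame('wrist'); s=sj(); save(f['color'],'w27.png'); 
pts=[J(32,-150,46),J(-32,-150,46),J(-32,-96,46),J(32,-96,46),J(-32,-42,46),J(32,-42,46)]
dots(f,s,pts,'w27d.png',2.4,(90,60,400,260))"
```

```text
t 24.20 tcp [ 0.47   -0.181   0.2016] phi 171.40 tilt 0.60 F [-0.  -0.7  0.1] gap -0.001 q [-0.46  0.23  1.7   0.01  1.2  -1.88]
jig tcp [-39.5 -75.3 201.6]
t 24.25 tcp [ 0.4703 -0.1801  0.2004] phi 171.32 tilt 0.61 F [-0.  -0.4 -0.6] gap -0.002 q [-0.46  0.23  1.7   0.01  1.2  -1.88]
jig tcp [-39.4 -74.4 200.4]
```

View pics/w27d.png

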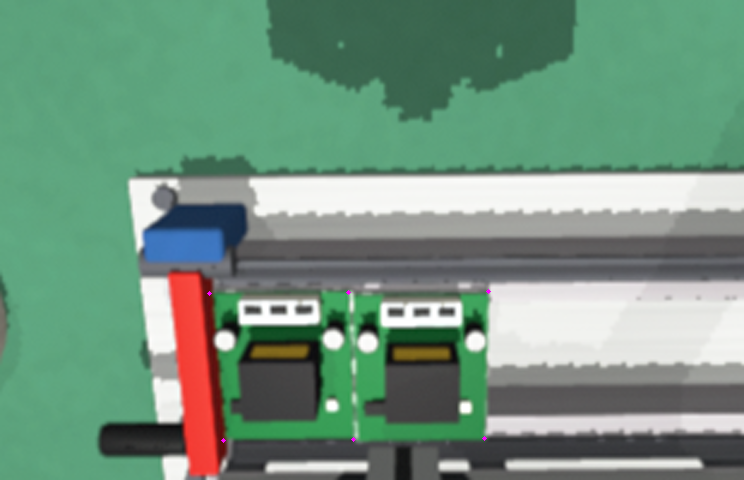

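The row matches the seat dots: board edges at -150, -96 and -42 mm, and the red flag is down beside them. Now the bar: grip its knob.

```bash
python3 -c "
from h import *
gj((80,-40,140))"
```

```text
-0.2964 0.0875 0.1542 0.0030 0.0061 -0.0049 | dist mm 138 ang 0.8
```

step_arm:
  steps: "-0.15 0.05 0.05 0.003 0.006 -0.005 0;-0.296 0.087 0.1 0.003 0.006 -0.005 0;-0.296 0.087 0.154 0.003 0.006 -0.005 0;-0.296 0.087 0.154 0.003 0.006 -0.005 0;-0.296 0.087 0.154 0.003 0.006 -0.005 0;-0.296 0.087 0.154 0.003 0.006 -0.005 0"

```text
clock: 24.75
tcp_pos: [0.5915, -0.1623, 0.1376]
tcp_rot: [0.071, 0.997, 0.001, -0.003]
contact_force: [-0.4, -0.3, 0.6]
finger_gap: 0.85
```

```bash
python3 -c "
from h import *
s=sj();f=grab_frame('wrist'); s=sj(); c=cam(f,s)
dots(f,s,[knob(1.45),knob(1.57),knob(1.7)],'w28.png',1.5)
gj((80,-40,51))"
```

```text
t 24.75 tcp [ 0.5915 -0.1623  0.1376] phi 171.84 tilt 0.33 F [-0.4 -0.3  0.6] gap 0.850 q [-0.34  0.44  1.54 -0.    1.16 -1.76]
jig tcp [ 78.  -39.4 137.6]
t 24.80 tcp [ 0.5914 -0.1627  0.1388] phi 171.81 tilt 0.23 F [-0.1  0.5  0.5] gap 0.927 q [-0.34  0.44  1.54 -0.    1.16 -1.76]
jig tcp [ 77.9 -39.8 138.8]
-0.0061 -0.0006 0.2195 0.0002 -0.0025 0.0005 | dist mm 88 ang 0.2
```

View pics/w28.png

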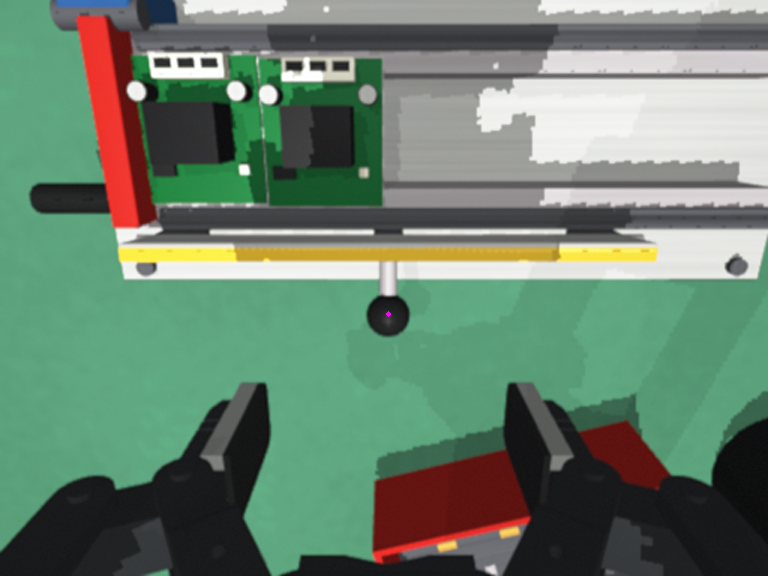

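The knob is at px (388,315) in the enlarged picture, right where predicted for an upright bar. Descending and gripping.

step_arm:
  steps: "-0.006 0 0.08 0 -0.002 0 60;-0.006 0 0.15 0 -0.002 0 80;-0.006 0 0.2 0 -0.002 0 80;-0.006 0 0.22 0 -0.002 0 80;-0.006 0 0.22 0 -0.002 0 80;-0.006 0 0.22 0 -0.002 0 80"

```text
clock: 25.3
tcp_pos: [0.5931, -0.1633, 0.0519]
tcp_rot: [0.072, 0.997, 0.0, -0.0]
contact_force: [-0.6, -0.3, 0.6]
finger_gap: 0.687
```

```bash
python3 -c "
from h import *
s=sj();f=grab_frame('wrist'); s=sj(); save(f['color'],'w29.png')"
```

```text
t 25.30 tcp [ 0.5931 -0.1633  0.0519] phi 171.78 tilt 0.01 F [-0.6 -0.3  0.6] gap 0.687 q [-0.34  0.54  1.63  0.    0.97 -1.76]
jig tcp [ 79.7 -40.2  51.9]
t 25.35 tcp [ 0.594  -0.1635  0.0526] phi 171.78 tilt 0.09 F [ 0.7 -0.3 -0.4] gap 0.687 q [-0.34  0.54  1.63  0.    0.97 -1.76]
jig tcp [ 80.6 -40.3  52.6]
```

View pics/w29.png

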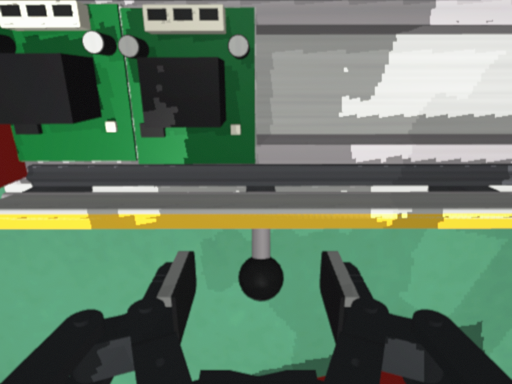

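step_arm:
  steps: "0 0 0 0 0 0 200;0 0 0 0 0 0 255;0 0 0 0 0 0 255;0 0 0 0 0 0 255;0 0 0 0 0 0 255;0 0 0 0 0 0 255"

```text
clock: 25.85
tcp_pos: [0.5955, -0.1624, 0.0538]
tcp_rot: [0.072, 0.997, 0.001, 0.002]
contact_force: [2.2, 5.2, 3.8]
finger_gap: 0.191
```

```bash
python3 -c "
from h import *
s=sj()
for t in (1.57,1.4,1.2,1.0,.8,.6,.4,.2,0,-.08):
    d=toJ(knob(t))-toJ(knob(1.57)); p=toJ(s['tcp_pos'])+d; print(t,d.round(1),end=' '); gj(tuple(p))"
```

```text
t 25.85 tcp [ 0.5955 -0.1624  0.0538] phi 171.75 tilt 0.28 F [2.2 5.2 3.8] gap 0.191 q [-0.34  0.54  1.63  0.    0.97 -1.76]
jig tcp [ 82.  -38.9  53.8]
1.57 [0. 0. 0.] 0.0000 0.0000 0.0000 0.0010 0.0030 -0.0002 | dist mm 0 ang 0.3
1.4 [-3.   0.   5.2] 0.0074 0.0000 -0.0130 0.0010 0.0030 -0.0002 | dist mm 6 ang 0.3
1.2 [-7.6  0.  10.5] 0.0189 0.0000 -0.0264 0.0010 0.0030 -0.0002 | dist mm 13 ang 0.3
1.0 [-13.2   0.   14.9] 0.0327 0.0000 -0.0373 0.0010 0.0030 -0.0002 | dist mm 20 ang 0.3
0.8 [-19.5   0.   18. ] 0.0484 0.0001 -0.0452 0.0010 0.0030 -0.0002 | dist mm 27 ang 0.3
0.6 [-26.3   0.   19.8] 0.0654 0.0001 -0.0499 0.0010 0.0030 -0.0002 | dist mm 33 ang 0.3
0.4 [-33.3   0.   20.3] 0.0830 0.0001 -0.0511 0.0010 0.0030 -0.0002 | dist mm 39 ang 0.3
0.2 [-40.3   0.   19.3] 0.1005 0.0000 -0.0487 0.0010 0.0030 -0.0002 | dist mm 45 ang 0.3
0 [-46.9   0.   17. ] 0.1171 0.0000 -0.0429 0.0010 0.0030 -0.0002 | dist mm 50 ang 0.3
-0.08 [-49.4   0.   15.7] 0.1234 0.0000 -0.0397 0.0010 0.0030 -0.0002 | dist mm 52 ang 0.3
```

step_arm:
  steps: "0.003 0 -0.006 0 0 0 255;0.007 0 -0.013 0 0 0 255;0.013 0 -0.02 0 0 0 255;0.019 0 -0.026 0 0 0 255;0.026 0 -0.032 0 0 0 255;0.033 0 -0.037 0 0 0 255;0.04 0 -0.042 0 0 0 255;0.048 0 -0.045 0 0 0 255;0.057 0 -0.048 0 0 0 255;0.065 0 -0.05 0 0 0 255;0.074 0 -0.051 0 0 0 255;0.083 0 -0.051 0 0 0 255"

```text
clock: 26.85
tcp_pos: [0.5634, -0.1581, 0.075]
tcp_rot: [0.072, 0.997, 0.0, 0.004]
contact_force: [-0.0, -0.5, -0.2]
finger_gap: -0.002
```

```bash
python3 -c "
from h import *
s=sj();f=grab_frame('wrist'); s=sj(); save(f['color'],'w30.png')"
```

```text
t 26.85 tcp [ 0.5634 -0.1581  0.075 ] phi 171.73 tilt 0.44 F [-0.  -0.5 -0.2] gap -0.002 q [-0.35  0.47  1.68  0.    0.98 -1.78]
jig tcp [ 49.6 -39.3  75. ]
t 26.90 tcp [ 0.5636 -0.1583  0.0755] phi 171.73 tilt 0.50 F [-0.4  0.5 -0.5] gap -0.000 q [-0.35  0.47  1.68  0.    0.98 -1.78]
jig tcp [ 49.8 -39.4  75.5]
```

View pics/w30.png

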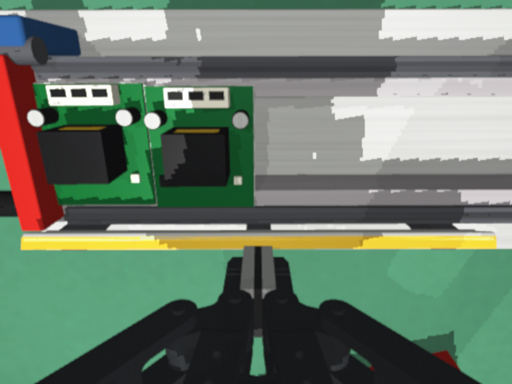

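The knob slipped out (fingers shut fully). Lifting to look.

step_arm:
  steps: "0 0 -0.06 0 0 0 255;0 0 -0.15 0 0 0 255;0.05 0 -0.15 0 0 0 255;0.1 0.1 -0.15 0 0 0 255;0.1 0.1 -0.15 0 0 0 255"

```text
clock: 27.32
tcp_pos: [0.5282, -0.1097, 0.1374]
tcp_rot: [0.072, 0.997, 0.001, 0.006]
contact_force: [-1.6, -0.6, -0.9]
finger_gap: -0.002
```

```bash
python3 -c "
from h import *
s=sj();f=grab_frame('wrist'); s=sj(); dots(f,s,[knob(1.57),knob(1.3),knob(1.0)],'w31.png',1.5)"
```

```text
t 27.32 tcp [ 0.5282 -0.1097  0.1374] phi 171.70 tilt 0.67 F [-1.6 -0.6 -0.9] gap -0.002 q [-0.29  0.34  1.72  0.01  1.07 -1.71]
jig tcp [  7.8   3.6 137.4]
t 27.37 tcp [ 0.5292 -0.1108  0.1372] phi 171.81 tilt 0.71 F [0.3 0.2 0.3] gap 0.002 q [-0.29  0.34  1.72  0.    1.07 -1.72]
jig tcp [  9.    2.7 137.2]
```

View pics/w31.png

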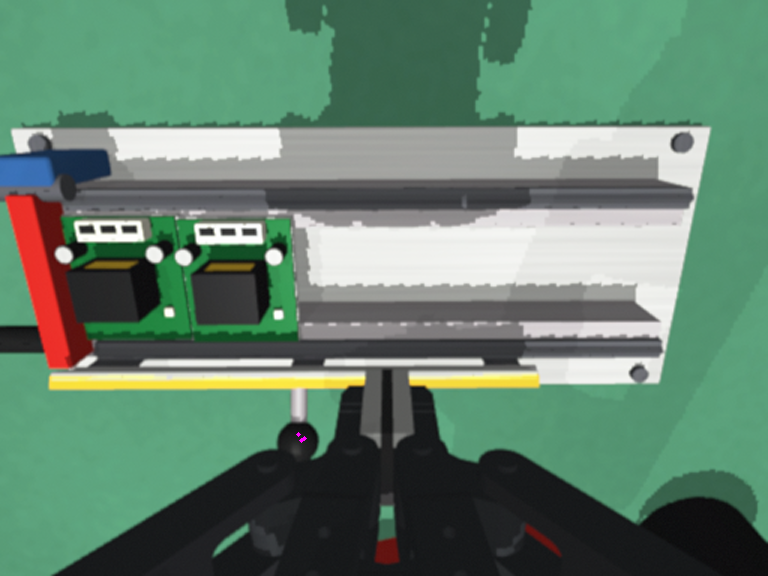

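```bash
python3 -c "
from h import *
f=grab_frame('scene'); dots(f,None,[knob(t) for t in (1.57,1.3,1.0,.7)],'s31.png',6,(155,120,285,215))
c=cam(f); print([ (proj(c,knob(t))).round(1) for t in (1.57,1.3,1.0,.7)])"
```

```text
[array([191.7, 184.8]), array([192.1, 182.1]), array([192.8, 178.8]), array([193.8, 175.6])]
```

View pics/s31.png

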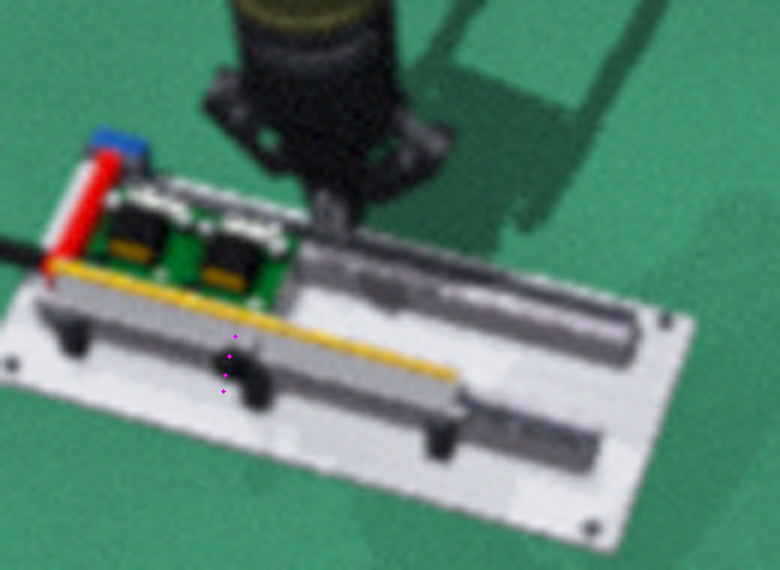

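The bar is now at roughly 1.1 rad (scene knob px (194,180)). I'll push the knob toward -x with shut fingers from its outer side.

```bash
python3 -c "
from h import *
gj((103,-40,140),(103,-40,70))"
```

```text
-0.2313 -0.1039 -0.0043 0.0002 0.0087 0.0008 | dist mm 101 ang 0.8
-0.2289 -0.1040 0.1707 0.0002 0.0087 0.0008 | dist mm 122 ang 0.8
```

step_arm:
  steps: "-0.1 -0.05 -0.004 0 0.009 0 255;-0.2 -0.104 -0.004 0 0.009 0 255;-0.23 -0.104 -0.004 0 0.009 0 255;-0.23 -0.104 -0.004 0 0.009 0 255;-0.23 -0.104 0.07 0 0.009 0 255;-0.23 -0.104 0.13 0 0.009 0 255;-0.23 -0.104 0.17 0 0.009 0 255;-0.23 -0.104 0.17 0 0.009 0 255;-0.23 -0.104 0.17 0 0.009 0 255"

```text
clock: 28.17
tcp_pos: [0.6165, -0.1668, 0.0698]
tcp_rot: [0.071, 0.997, 0.0, -0.001]
contact_force: [-0.9, -0.0, -0.5]
finger_gap: -0.002
```

```bash
python3 -c "
from h import *
s=sj();f=grab_frame('wrist'); s=sj(); save(f['color'],'w32.png'); gj((80,-40,70),(70,-40,71),(60,-40,72),(54,-40,72))"
```

```text
t 28.17 tcp [ 0.6165 -0.1668  0.0698] phi 171.82 tilt 0.09 F [-0.9 -0.  -0.5] gap -0.002 q [-0.33  0.54  1.56  0.    1.04 -1.76]
jig tcp [103.4 -40.3  69.8]
t 28.22 tcp [ 0.6174 -0.1671  0.0709] phi 171.83 tilt 0.05 F [-0.1 -0.6 -0.5] gap -0.003 q [-0.33  0.54  1.56  0.    1.04 -1.76]
jig tcp [104.3 -40.4  70.9]
0.0608 0.0011 0.0023 -0.0000 0.0006 0.0007 | dist mm 24 ang 0.1
0.0858 0.0011 -0.0002 -0.0000 0.0006 0.0007 | dist mm 34 ang 0.1
0.1108 0.0012 -0.0027 -0.0000 0.0006 0.0007 | dist mm 44 ang 0.1
0.1258 0.0012 -0.0028 -0.0000 0.0006 0.0007 | dist mm 50 ang 0.1
```

View pics/w32.png

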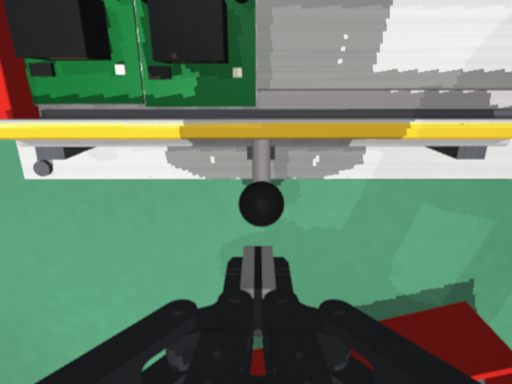

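Knob at (261,203), directly ahead of the fingers. Pushing.

step_arm:
  steps: "0.02 0.001 0 0 0 0 255;0.035 0.001 0 0 0 0 255;0.045 0.001 0 0 0 0 255;0.055 0.001 0 0 0 0 255;0.065 0.001 0 0 0 0 255;0.075 0.001 0 0 0 0 255;0.085 0.001 0 0 0 0 255;0.095 0.001 -0.001 0 0 0 255;0.105 0.001 -0.002 0 0 0 255;0.112 0.001 -0.002 0 0 0 255;0.118 0.001 -0.002 0 0 0 255;0.12 0.001 -0.002 0 0 0 255"

```text
clock: 29.22
tcp_pos: [0.5685, -0.1596, 0.0715]
tcp_rot: [0.071, 0.997, 0.0, -0.0]
contact_force: [1.2, -0.4, 0.6]
finger_gap: -0.001
```

```bash
python3 -c "
from h import *
s=sj();f=grab_frame('wrist'); s=sj(); save(f['color'],'w33.png'); gj((60,-40,72),(54,-40,72))"
```

```text
t 29.22 tcp [ 0.5685 -0.1596  0.0715] phi 171.82 tilt 0.05 F [ 1.2 -0.4  0.6] gap -0.001 q [-0.35  0.49  1.67 -0.    0.99 -1.77]
jig tcp [ 54.8 -40.   71.5]
t 29.27 tcp [ 0.5685 -0.1595  0.0713] phi 171.82 tilt 0.08 F [ 0.5 -0.1  1.4] gap -0.003 q [-0.35  0.49  1.67 -0.    0.99 -1.77]
jig tcp [ 54.8 -40.   71.3]
-0.0130 -0.0001 -0.0018 0.0001 -0.0008 0.0007 | dist mm 5 ang 0.1
0.0020 -0.0001 -0.0018 0.0001 -0.0008 0.0007 | dist mm 1 ang 0.1
```

View pics/w33.png

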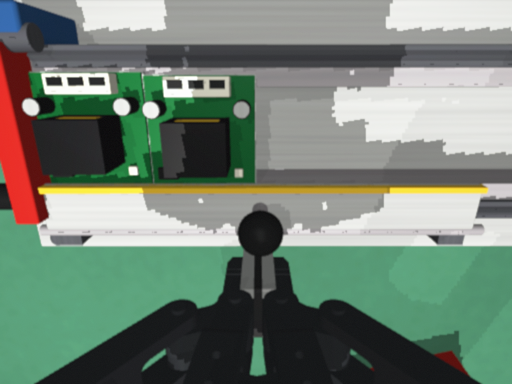

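The bar is nearly over the boards' margin (yellow lip at y≈190). Continuing until it goes firm.

step_arm:
  steps: "0.004 0 0 0 0 0 255;0.008 0 0 0 0 0 255;0.012 0 0 0 0 0 255;0.015 0 0 0 0 0 255;0.015 0 0 0 0 0 255"

```text
clock: 29.68
tcp_pos: [0.5666, -0.1594, 0.0714]
tcp_rot: [0.072, 0.997, -0.0, 0.003]
contact_force: [10.3, 0.4, -4.6]
finger_gap: -0.001
```

```bash
python3 -c "
from h import *
s=sj();f=grab_frame('wrist'); s=sj(); save(f['color'],'w34.png')"
```

```text
t 29.68 tcp [ 0.5666 -0.1594  0.0714] phi 171.79 tilt 0.37 F [10.3  0.4 -4.6] gap -0.001 q [-0.35  0.48  1.68  0.    0.97 -1.78]
jig tcp [ 53.  -40.1  71.4]
t 29.73 tcp [ 0.5666 -0.1593  0.0714] phi 171.79 tilt 0.36 F [ 9.   0.1 -5.2] gap -0.003 q [-0.35  0.48  1.68  0.    0.97 -1.78]
jig tcp [ 53.  -40.   71.4]
```

View pics/w34.png

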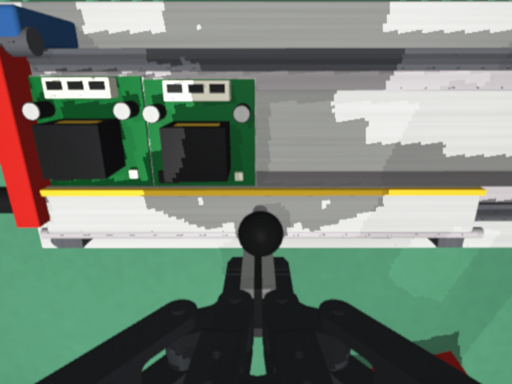

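```bash
python3 -c "
from h import *
s=sj();f=grab_frame('wrist'); c=cam(f,s)
for th in (0,.1,.2,.3,.5):
  P=[J(48-26*np.cos(th)-h*np.sin(th)*-1*0, y, 49.5+26*np.sin(th)) for h in (0,) for y in (-150,-40,70)]
  print(th,[proj(c,p).round(1) for p in P], proj(c,knob(th)).round(1))
f=grab_frame('scene'); crop(f['color'],155,120,285,215,6,'s34.png')"
```

```text
t 29.73 tcp [ 0.5666 -0.1593  0.0714] phi 171.79 tilt 0.36 F [ 9.   0.1 -5.2] gap -0.003 q [-0.35  0.48  1.68  0.    0.97 -1.78]
jig tcp [ 53.  -40.   71.4]
0 [array([ 47.8, 186.5]), array([259.6, 186.8]), array([471.8, 187.2])] [259.8 233.3]
0.1 [array([ 44.8, 188.3]), array([259.6, 188.7]), array([474.7, 189. ])] [259.8 241.4]
0.2 [array([ 42. , 190.7]), array([259.6, 191. ]), array([477.7, 191.3])] [259.8 249.3]
0.3 [array([ 39.2, 193.5]), array([259.7, 193.9]), array([480.5, 194.2])] [259.8 257. ]
0.5 [array([ 34. , 200.7]), array([259.7, 201. ]), array([485.8, 201.4])] [259.7 271.2]
```

View pics/s34.png

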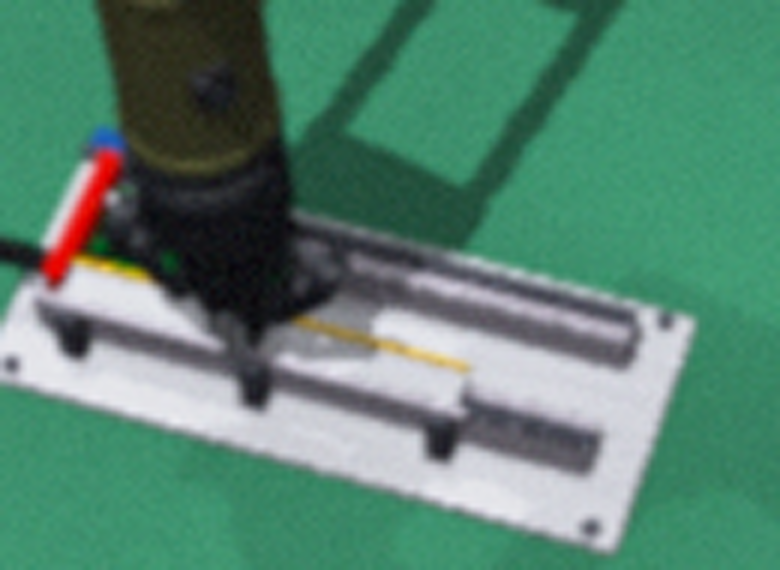

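The knob appears at row 233, exactly as predicted for joint 0, with a firm 10 N. Holding, then retreating.

step_arm:
  steps: "0.003 0 0 0 0 0 255;0.004 0 0 0 0 0 255;0.004 0 0 0 0 0 255;-0.02 0 0 0 0 0 255;-0.06 0 0 0 0 0 255;-0.06 0 -0.1 0 0 0 255;0.1 -0.1 -0.3 0 0 0 255;0.2 -0.2 -0.35 0 0 0 255;0.2 -0.25 -0.35 0 0 0 255;0.2 -0.25 -0.35 0 0 0 255;0.2 -0.25 -0.35 0 0 0 255;0.2 -0.25 -0.35 0 0 0 255"

```text
clock: 30.83
tcp_pos: [0.4704, -0.2485, 0.2124]
tcp_rot: [0.073, 0.997, -0.001, 0.003]
contact_force: [0.9, -0.3, -0.8]
finger_gap: -0.003
```

```bash
python3 -c "
from h import *
s=sj();f=grab_frame('wrist'); s=sj()
pts=[J(32,-150,46),J(-32,-150,46),J(-32,-96,46),J(-32,-42,46),J(28,-162,61),J(28,-198,52),knob(0)]
dots(f,s,pts,'w35.png',1.5)"
```

```text
t 30.83 tcp [ 0.4704 -0.2485  0.2124] phi 171.59 tilt 0.38 F [ 0.9 -0.3 -0.8] gap -0.003 q [-0.57  0.26  1.63  0.    1.25 -1.99]
jig tcp [ -29.5 -142.1  212.4]
t 30.88 tcp [ 0.4713 -0.2472  0.2112] phi 171.63 tilt 0.34 F [ 0.5  1.1 -0.9] gap 0.001 q [-0.56  0.26  1.63  0.    1.25 -1.99]
jig tcp [ -28.8 -140.7  211.2]
```

View pics/w35.png

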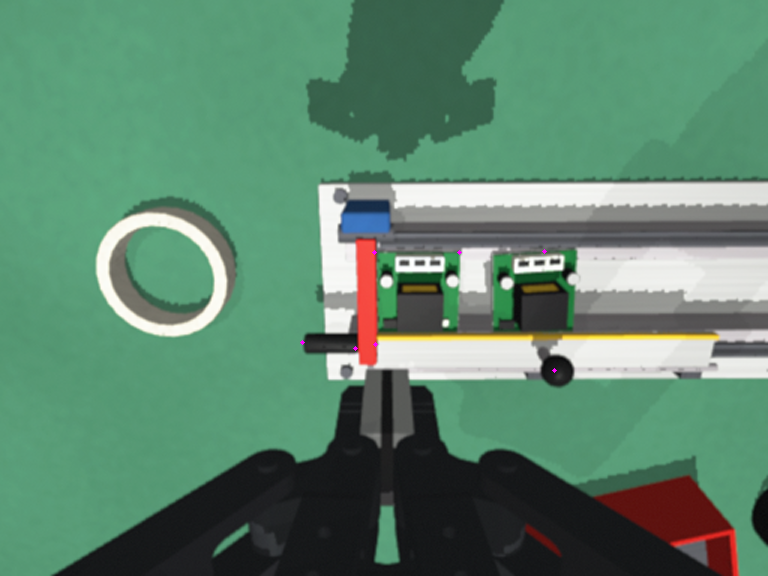

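Board B has been knocked about 22 mm to +y (px 492-576), while the bar is closed. I'll push it back with the stop still down. First a closer look.

```bash
python3 -c "
from h import *
gj((-25,22,140))"
```

```text
-0.0075 0.4066 0.1782 0.0003 0.0037 -0.0014 | dist mm 178 ang 0.4
```

step_arm:
  steps: "-0.007 0.2 0.05 0 0.004 -0.001 255;-0.007 0.406 0.12 0 0.004 -0.001 255;-0.007 0.406 0.178 0 0.004 -0.001 255;-0.007 0.406 0.178 0 0.004 -0.001 255;-0.007 0.406 0.178 0 0.004 -0.001 255;-0.007 0.406 0.178 0 0.004 -0.001 255"

```text
clock: 31.38
tcp_pos: [0.496, -0.0826, 0.1367]
tcp_rot: [0.07, 0.998, 0.002, -0.004]
contact_force: [0.1, -0.0, 0.2]
finger_gap: -0.006
```

```bash
python3 -c "
from h import *
s=sj();f=grab_frame('wrist'); s=sj()
dots(f,s,[],'w36.png',2.2,(0,60,340,260))
gj((-4,26,100),(-4,26,36))"
```

```text
t 31.38 tcp [ 0.496  -0.0826  0.1367] phi 172.02 tilt 0.52 F [ 0.1 -0.   0.2] gap -0.006 q [-0.25  0.31  1.78  0.    1.06 -1.68]
jig tcp [-28.   25.8 136.7]
t 31.43 tcp [ 0.4972 -0.0847  0.138 ] phi 171.97 tilt 0.32 F [0.7 0.3 0.3] gap -0.001 q [-0.25  0.31  1.78  0.    1.06 -1.68]
jig tcp [-26.5  23.9 138. ]
-0.0567 0.0049 0.0948 0.0006 -0.0035 0.0023 | dist mm 44 ang 0.4
-0.0576 0.0048 0.2548 0.0006 -0.0035 0.0023 | dist mm 105 ang 0.4
```

View pics/w36.png

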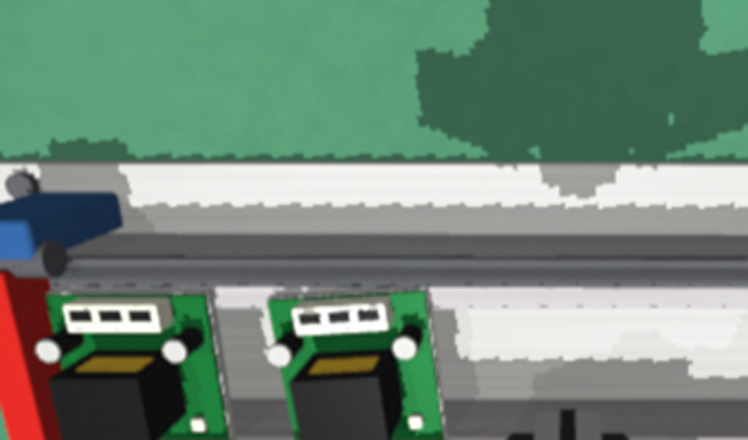

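Board B is yawed by about 3° but is still on the ledges. Pushing again as before.

step_arm:
  steps: "-0.057 0.005 0.05 0 -0.003 0.002 255;-0.057 0.005 0.13 0 -0.003 0.002 255;-0.057 0.005 0.2 0 -0.003 0.002 255;-0.057 0.005 0.25 0 -0.003 0.002 255;-0.057 0.005 0.25 0 -0.003 0.002 255;-0.057 0.005 0.25 0 -0.003 0.002 255"

```text
clock: 31.93
tcp_pos: [0.5193, -0.0866, 0.0373]
tcp_rot: [0.072, 0.997, 0.001, -0.001]
contact_force: [0.1, 0.5, 0.8]
finger_gap: -0.002
```

```bash
python3 -c "
from h import *
s=sj();f=grab_frame('wrist'); s=sj(); save(f['color'],'w37.png')
gj((-3,0,36),(-2,-24,36),(-2,-30,36))"
```

```text
t 31.93 tcp [ 0.5193 -0.0866  0.0373] phi 171.74 tilt 0.18 F [0.1 0.5 0.8] gap -0.002 q [-0.25  0.47  1.84  0.    0.84 -1.67]
jig tcp [-4.3 25.1 37.3]
t 31.98 tcp [ 0.5203 -0.0867  0.0385] phi 171.74 tilt 0.04 F [0.7 0.5 0.3] gap 0.004 q [-0.25  0.47  1.84  0.    0.84 -1.67]
jig tcp [-3.3 25.2 38.5]
-0.0007 -0.0630 0.0061 0.0004 -0.0001 -0.0002 | dist mm 25 ang 0.0
-0.0032 -0.1230 0.0060 0.0004 -0.0001 -0.0002 | dist mm 49 ang 0.0
-0.0032 -0.1380 0.0060 0.0004 -0.0001 -0.0002 | dist mm 55 ang 0.0
```

View pics/w37.png

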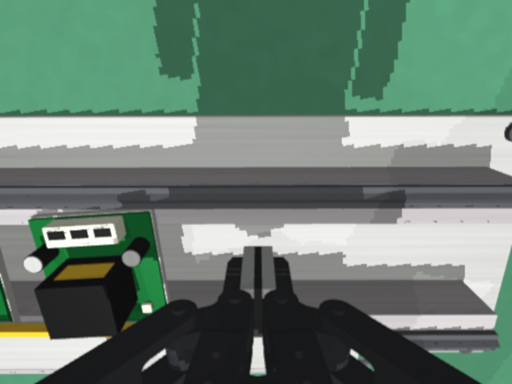

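step_arm:
  steps: "0 -0.015 0.006 0 0 0 255;0 -0.03 0.006 0 0 0 255;0 -0.045 0.006 0 0 0 255;0 -0.055 0.006 0 0 0 255;0 -0.065 0.006 0 0 0 255;0 -0.075 0.006 0 0 0 255;0 -0.085 0.006 0 0 0 255;-0.001 -0.093 0.006 0 0 0 255;-0.002 -0.101 0.006 0 0 0 255;-0.002 -0.109 0.006 0 0 0 255;-0.002 -0.117 0.006 0 0 0 255;-0.002 -0.123 0.006 0 0 0 255"

```text
clock: 32.98
tcp_pos: [0.5143, -0.1357, 0.0361]
tcp_rot: [0.072, 0.997, 0.0, 0.0]
contact_force: [0.1, 2.4, 2.3]
finger_gap: -0.002
```

```bash
python3 -c "
from h import *
s=sj();f=grab_frame('wrist'); s=sj(); save(f['color'],'w38.png')"
```

```text
t 32.98 tcp [ 0.5143 -0.1357  0.0361] phi 171.74 tilt 0.05 F [0.1 2.4 2.3] gap -0.002 q [-0.34  0.47  1.83  0.    0.84 -1.77]
jig tcp [ -2.2 -24.1  36.1]
t 33.03 tcp [ 0.5142 -0.1361  0.0361] phi 171.74 tilt 0.03 F [-0.2  1.7  1.8] gap -0.002 q [-0.34  0.47  1.83  0.    0.84 -1.77]
jig tcp [ -2.2 -24.5  36.1]
```

View pics/w38.png

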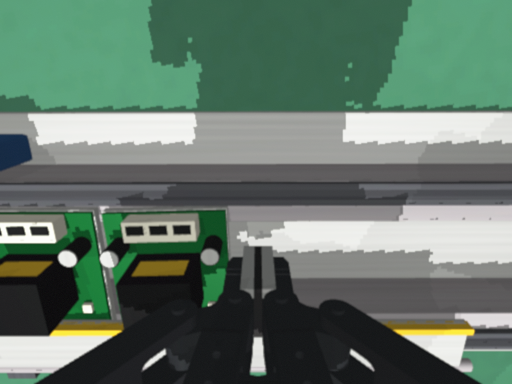

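Board B has straightened, with a small gap left. Pushing the last ~6 mm.

step_arm:
  steps: "0 -0.004 0 0 0 0 255;0 -0.008 0 0 0 0 255;0 -0.012 0 0 0 0 255;0 -0.016 0 0 0 0 255;0 -0.019 0 0 0 0 255;0 -0.022 0 0 0 0 255;0 -0.022 0 0 0 0 255"

```text
clock: 33.62
tcp_pos: [0.5138, -0.1407, 0.0362]
tcp_rot: [0.074, 0.997, 0.004, 0.001]
contact_force: [5.2, 17.2, 3.4]
finger_gap: 0.001
```

```bash
python3 -c "
from h import *
s=sj();f=grab_frame('wrist'); s=sj(); save(f['color'],'w39.png')"
```

```text
t 33.62 tcp [ 0.5138 -0.1407  0.0362] phi 171.57 tilt 0.43 F [ 5.2 17.2  3.4] gap 0.001 q [-0.35  0.47  1.83  0.01  0.84 -1.78]
jig tcp [ -2.  -29.2  36.2]
t 33.67 tcp [ 0.5137 -0.1407  0.0361] phi 171.58 tilt 0.41 F [ 4.9 16.1  3.2] gap -0.005 q [-0.35  0.47  1.83  0.01  0.84 -1.78]
jig tcp [ -2.1 -29.2  36.1]
```

View pics/w39.png

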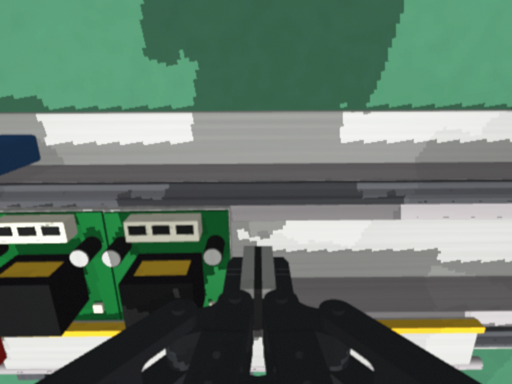

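step_arm:
  steps: "0 -0.002 0 0 0 0 255;0 -0.002 0 0 0 0 255;0 -0.002 0 0 0 0 255;0 0.02 0 0 0 0 255;0 0.06 0 0 0 0 255;0 0.08 -0.08 0 0 0 255;0.02 0.08 -0.2 0 0 0 255;0.08 0.0 -0.35 0 0 0 255;0.1 -0.2 -0.42 0 0 0 255;0.1 -0.28 -0.42 0 0 0 255;0.1 -0.28 -0.42 0 0 0 255;0.1 -0.28 -0.42 0 0 0 255"

```text
clock: 34.67
tcp_pos: [0.4571, -0.2519, 0.2059]
tcp_rot: [0.074, 0.997, 0.001, 0.002]
contact_force: [0.6, -0.6, 0.3]
finger_gap: -0.003
```

```bash
python3 -c "
from h import *
s=sj();f=grab_frame('wrist'); s=sj()
pts=[J(-32,-150,46),J(-32,-96,46),J(-32,-42,46),J(28,-162,61),J(28,-198,52),knob(0)]
dots(f,s,pts,'w40.png',2.2,(120,80,450,280))"
```

```text
t 34.67 tcp [ 0.4571 -0.2519  0.2059] phi 171.49 tilt 0.24 F [ 0.6 -0.6  0.3] gap -0.003 q [-0.59  0.25  1.65  0.    1.23 -2.01]
jig tcp [ -42.2 -147.3  205.9]
t 34.72 tcp [ 0.4573 -0.2534  0.2061] phi 171.41 tilt 0.26 F [-0.3 -1.9  1. ] gap 0.000 q [-0.59  0.25  1.65  0.    1.23 -2.01]
jig tcp [ -41.8 -148.8  206.1]
```

View pics/w40.png

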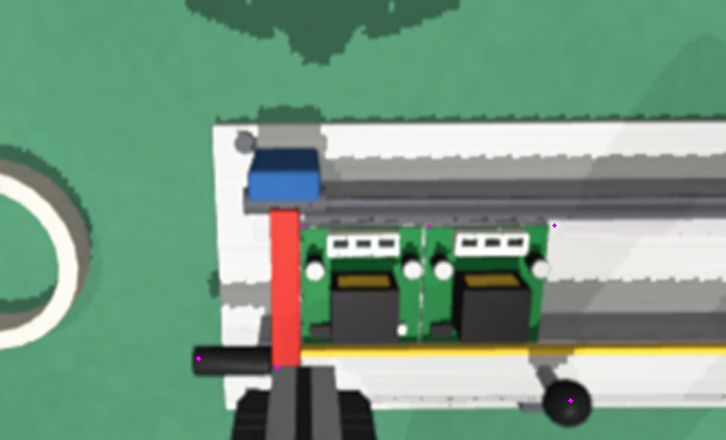

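The row is tight again, with flag, boards and closed bar all in place. Now I'll turn the gripper a quarter turn and grip the stop pin.

```bash
python3 -c "
from h import *
gj((28,-183,140,PH-90))"
```

```text
-0.1742 -0.0845 0.1661 0.0023 0.0023 0.9961 | dist mm 102 ang 89.6
```

step_arm:
  steps: "-0.05 -0.02 0 0 0 0.996 135;-0.1 -0.05 0 0 0 0.996 135;-0.174 -0.084 0 0.002 0.002 0.996 135;-0.174 -0.084 0 0.002 0.002 0.996 135;-0.174 -0.084 0 0.002 0.002 0.996 135;-0.174 -0.084 0 0.002 0.002 0.996 135;-0.174 -0.084 0 0.002 0.002 0.996 135;-0.174 -0.084 0 0.002 0.002 0.996 135;-0.174 -0.084 0 0.002 0.002 0.996 135;-0.174 -0.084 0 0.002 0.002 0.996 135;-0.174 -0.084 0 0.002 0.002 0.996 135;-0.174 -0.084 0.1 0.002 0.002 0.996 135"

```text
clock: 35.72
tcp_pos: [0.526, -0.3003, 0.1728]
tcp_rot: [0.735, 0.678, 0.002, 0.008]
contact_force: [0.9, -1.4, 0.4]
finger_gap: 0.473
```

```bash
python3 -c "
from h import *
s=sj();gj((28,-183,130,PH-90))"
```

```text
t 35.72 tcp [ 0.526  -0.3003  0.1728] phi 85.30 tilt 0.92 F [ 0.9 -1.4  0.4] gap 0.473 q [-0.59  0.39  1.53 -0.    1.2  -0.51]
jig tcp [  33.  -185.3  172.8]
0.0075 -0.0135 0.1069 0.0089 0.0050 0.0393 | dist mm 43 ang 3.7
```

step_arm:
  steps: "0.007 -0.013 0.06 0.009 0.005 0.039 135;0.007 -0.013 0.107 0.009 0.005 0.039 135;0.007 -0.013 0.107 0.009 0.005 0.039 135;0.007 -0.013 0.107 0.009 0.005 0.039 135"

```text
clock: 36.05
tcp_pos: [0.5205, -0.2966, 0.1285]
tcp_rot: [0.756, 0.655, -0.001, -0.002]
contact_force: [0.2, -0.3, 0.3]
finger_gap: 0.476
```

```bash
python3 -c "
from h import *
s=sj();f=grab_frame('wrist'); s=sj()
dots(f,s,[pin(0),pin(.05)],'w41.png',1.5);gj((28,-183,38,PH-90))"
```

```text
t 36.05 tcp [ 0.5205 -0.2966  0.1285] phi 81.82 tilt 0.24 F [ 0.2 -0.3  0.3] gap 0.476 q [-0.59  0.43  1.59 -0.    1.13 -0.44]
jig tcp [  26.9 -182.5  128.5]
t 36.10 tcp [ 0.5215 -0.2973  0.1298] phi 81.82 tilt 0.06 F [-0.6 -0.4  0.5] gap 0.468 q [-0.59  0.43  1.59 -0.    1.13 -0.45]
jig tcp [  28.1 -183.1  129.8]
0.0002 0.0000 0.2296 -0.0007 0.0001 0.0007 | dist mm 92 ang 0.1
```

View pics/w41.png

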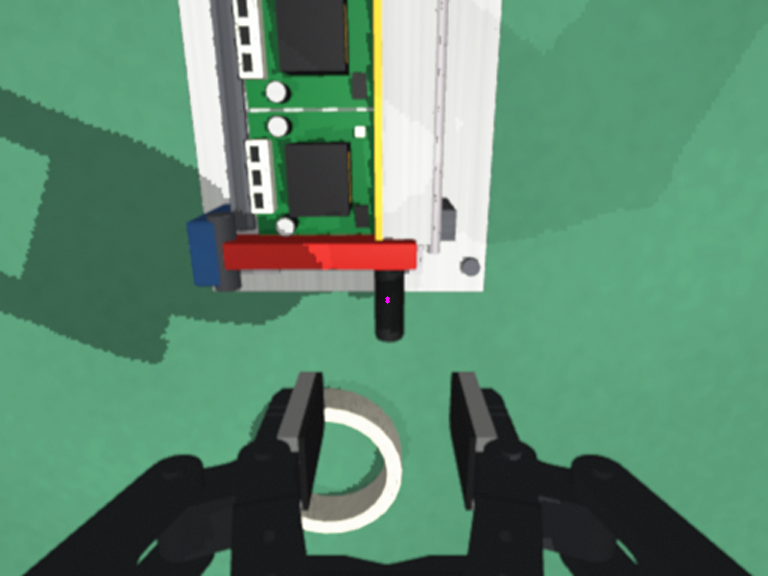

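step_arm:
  steps: "0 0 0.07 0 0 0 135;0 0 0.14 0 0 0 135;0 0 0.19 0 0 0 135;0 0 0.228 0 0 0 135;0 0 0.228 0 0 0 135;0 0 0.228 0 0 0 180;0 0 0.228 0 0 0 255;0 0 0.228 0 0 0 255;0 0 0.228 0 0 0 255;0 0 0.228 0 0 0 255"

```text
clock: 36.93
tcp_pos: [0.5212, -0.2979, 0.0405]
tcp_rot: [0.756, 0.655, -0.001, 0.0]
contact_force: [-6.2, -0.0, 6.4]
finger_gap: 0.137
```

```bash
python3 -c "
from h import *
s=sj();f=grab_frame('wrist'); s=sj()
save(f['color'],'w42.png')
p=toJ(s['tcp_pos'])
for t in np.arange(0.1,1.65,.13): 
    d=np.array([74*np.cos(t)-74,0,74*np.sin(t)]); print(t.round(2),d.round(1),(p+d).round(1),end=' '); gj(tuple(p+d),phi=PH-90)"
```

```text
t 36.93 tcp [ 0.5212 -0.2979  0.0405] phi 81.84 tilt 0.09 F [-6.2 -0.   6.4] gap 0.137 q [-0.59  0.54  1.68 -0.    0.93 -0.45]
jig tcp [  27.9 -183.7   40.5]
t 36.98 tcp [ 0.5211 -0.2979  0.0405] phi 81.84 tilt 0.09 F [-4.3 -0.4  6.8] gap 0.142 q [-0.59  0.54  1.68 -0.    0.93 -0.45]
jig tcp [  27.8 -183.7   40.5]
0.1 [-0.4  0.   7.4] [  27.4 -183.7   47.9] -0.0000 -0.0009 -0.0185 -0.0003 0.0010 0.0009 | dist mm 7 ang 0.1
0.23 [-1.9  0.  16.9] [  25.9 -183.7   57.4] -0.0001 -0.0049 -0.0422 -0.0003 0.0010 0.0009 | dist mm 17 ang 0.1
0.36 [-4.7  0.  26.1] [  23.1 -183.7   66.6] -0.0001 -0.0119 -0.0652 -0.0003 0.0010 0.0009 | dist mm 26 ang 0.1
0.49 [-8.7  0.  34.8] [  19.1 -183.7   75.3] -0.0001 -0.0218 -0.0871 -0.0003 0.0010 0.0009 | dist mm 36 ang 0.1
0.62 [-13.8   0.   43. ] [  14.  -183.7   83.5] -0.0001 -0.0345 -0.1075 -0.0003 0.0010 0.0009 | dist mm 45 ang 0.1
0.75 [-19.9   0.   50.4] [   7.9 -183.7   91. ] -0.0001 -0.0497 -0.1261 -0.0003 0.0010 0.0009 | dist mm 54 ang 0.1
0.88 [-26.9   0.   57. ] [   1.  -183.7   97.5] -0.0001 -0.0672 -0.1426 -0.0003 0.0010 0.0009 | dist mm 63 ang 0.1
1.01 [-34.6   0.   62.7] [  -6.8 -183.7  103.2] -0.0001 -0.0867 -0.1566 -0.0003 0.0010 0.0009 | dist mm 72 ang 0.1
1.14 [-43.1   0.   67.2] [ -15.3 -183.7  107.8] -0.0001 -0.1078 -0.1680 -0.0003 0.0010 0.0009 | dist mm 80 ang 0.1
1.27 [-52.1   0.   70.7] [ -24.3 -183.7  111.2] -0.0001 -0.1303 -0.1766 -0.0003 0.0010 0.0009 | dist mm 88 ang 0.1
1.4 [-61.4   0.   72.9] [ -33.6 -183.7  113.4] -0.0001 -0.1536 -0.1822 -0.0003 0.0010 0.0009 | dist mm 95 ang 0.1
1.53 [-71.    0.   73.9] [ -43.2 -183.7  114.5] -0.0000 -0.1775 -0.1848 -0.0003 0.0010 0.0009 | dist mm 102 ang 0.1
```

View pics/w42.png

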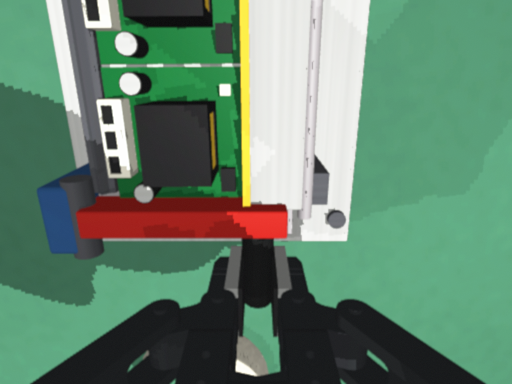

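The pin is gripped between the pads at (258,270). Swinging it up along its arc.

step_arm:
  steps: "0 -0.001 -0.0185 0 0 0 255;0 -0.005 -0.042 0 0 0 255;0 -0.012 -0.065 0 0 0 255;0 -0.022 -0.087 0 0 0 255;0 -0.034 -0.1075 0 0 0 255;0 -0.05 -0.126 0 0 0 255;0 -0.067 -0.143 0 0 0 255;0 -0.087 -0.157 0 0 0 255;0 -0.108 -0.168 0 0 0 255;0 -0.13 -0.177 0 0 0 255;0 -0.154 -0.182 0 0 0 255;0 -0.178 -0.185 0 0 0 255"

```text
clock: 37.98
tcp_pos: [0.4612, -0.2899, 0.1218]
tcp_rot: [0.756, 0.654, 0.006, 0.011]
contact_force: [15.5, 9.7, 20.7]
finger_gap: 0.128
```

```bash
python3 -c "
from h import *
s=sj();f=grab_frame('wrist'); s=sj()
save(f['color'],'w43.png')
f=grab_frame('scene'); crop(f['color'],145,95,285,215,5,'s43.png')"
```

```text
t 37.98 tcp [ 0.4612 -0.2899  0.1218] phi 81.70 tilt 1.40 F [15.5  9.7 20.7] gap 0.128 q [-0.64  0.36  1.74  0.01  1.02 -0.5 ]
jig tcp [ -32.7 -184.3  121.8]
t 38.03 tcp [ 0.4576 -0.2895  0.1216] phi 81.74 tilt 1.13 F [ 6.7  5.9 25.9] gap 0.133 q [-0.64  0.36  1.74  0.    1.02 -0.5 ]
jig tcp [ -36.2 -184.5  121.6]
```

View pics/w43.png

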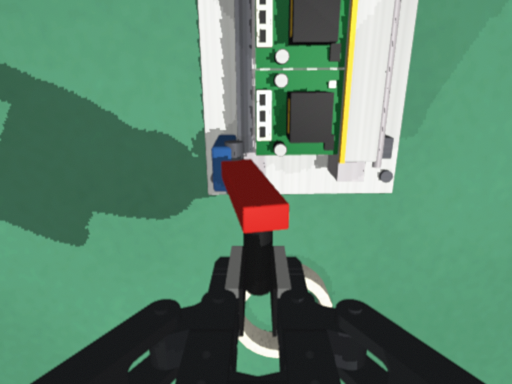

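View pics/s43.png

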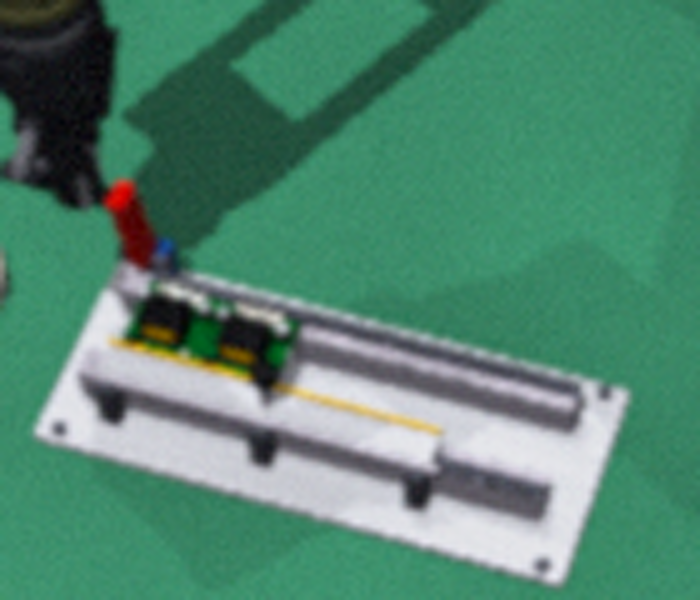

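step_arm:
  steps: "0 -0.01 0 0 0 0 255;0 -0.02 0 0 0 0 255;0 -0.03 0 0 0 0 255;0 -0.03 0 0 0 0 255;0 -0.03 0 0 0 0 255"

```text
clock: 38.5
tcp_pos: [0.4471, -0.2878, 0.1234]
tcp_rot: [0.757, 0.654, 0.005, 0.01]
contact_force: [3.7, 2.9, 8.3]
finger_gap: 0.128
```

```bash
python3 -c "
from h import *
s=sj();f=grab_frame('wrist'); s=sj()
dots(f,s,[pin(t) for t in (1.35,1.57,1.75)],'w44.png',1.5)"
```

```text
t 38.50 tcp [ 0.4471 -0.2878  0.1234] phi 81.63 tilt 1.30 F [3.7 2.9 8.3] gap 0.128 q [-0.66  0.35  1.76  0.01  1.01 -0.51]
jig tcp [ -46.9 -184.3  123.4]
t 38.55 tcp [ 0.4471 -0.2878  0.1234] phi 81.63 tilt 1.29 F [3.2 3.6 8.2] gap 0.128 q [-0.66  0.35  1.76  0.01  1.02 -0.51]
jig tcp [ -46.9 -184.3  123.4]
```

View pics/w44.png

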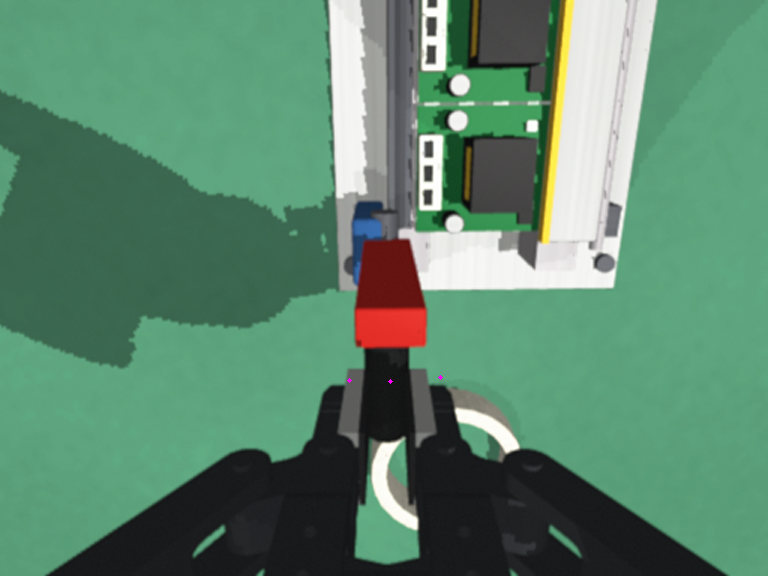

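The pin lines up with the 1.57 rad dot, so the stop is upright. Releasing and backing off upward.

step_arm:
  steps: "0 0 0 0 0 0 180;0 0 0 0 0 0 135;0 0 0 0 0 0 120;0 0 0 0 0 0 120;0 0 -0.06 0 0 0 120;0 0 -0.15 0 0 0 120;0 0 -0.25 0 0 0 120;0 0 -0.3 0 0 0 120;0.1 0 -0.3 0 0 0 120;0.1 0 -0.3 0 0 0 120"

```text
clock: 39.38
tcp_pos: [0.4506, -0.2433, 0.2446]
tcp_rot: [0.756, 0.654, 0.007, 0.01]
contact_force: [-1.4, 0.6, -0.8]
finger_gap: 0.53
```

```bash
python3 -c "
from h import *
s=sj();f=grab_frame('wrist'); s=sj()
dots(f,s,[pin(t) for t in (1.35,1.57,1.75)]+[J(-32,-150,46),J(-32,-96,46),J(-32,-42,46),knob(0)],'w45.png',1.5)
f=grab_frame('scene'); crop(f['color'],145,95,285,215,5,'s45.png')
f=grab_frame('top'); save(f['color'],'t45.png')"
```

```text
t 39.38 tcp [ 0.4506 -0.2433  0.2446] phi 81.68 tilt 1.33 F [-1.4  0.6 -0.8] gap 0.530 q [-0.58  0.2   1.63  0.01  1.29 -0.44]
jig tcp [ -49.8 -139.8  244.6]
t 39.43 tcp [ 0.4499 -0.2449  0.2436] phi 81.77 tilt 1.25 F [ 0.6 -0.2 -0.4] gap 0.529 q [-0.58  0.2   1.63  0.01  1.29 -0.44]
jig tcp [ -50.3 -141.5  243.6]
```

View pics/w45.png

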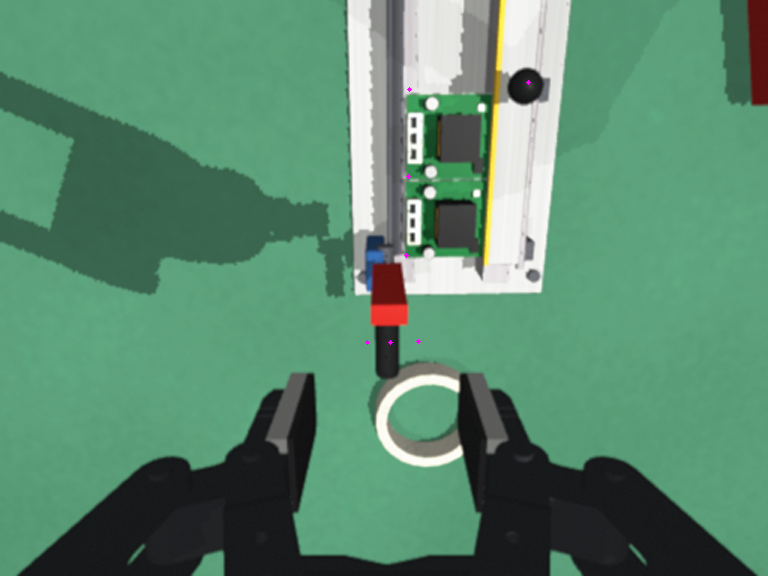

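View pics/s45.png

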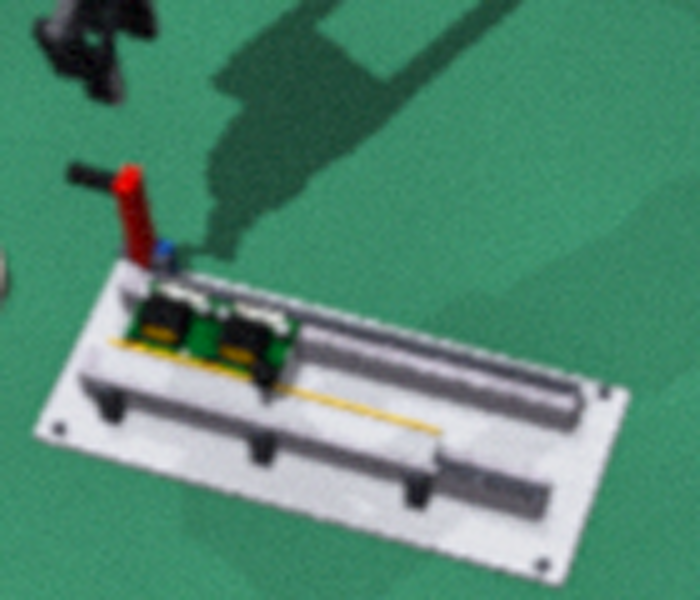

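View pics/t45.png

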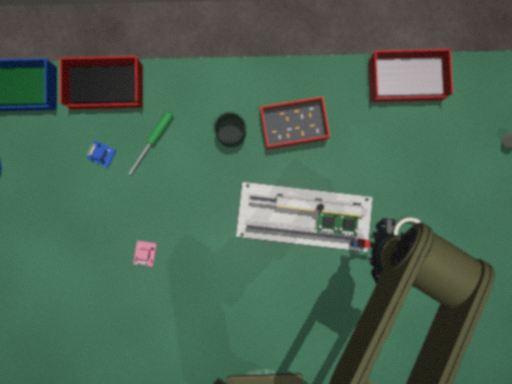

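```bash
python3 -c "
from h import *
s=sj();f=grab_frame('wrist'); s2=sj(); 
crop(f['color'],225,50,345,200,4,'w46.png')
c=cam(f,s2)
for y in (-150,-96,-42): print(y,[((proj(c,J(x,y,46))-[225,50])*4).round(1) for x in (-32,15)])
print('knob',((proj(c,knob(0))-[225,50])*4).round(1),((proj(c,knob(.1))-[225,50])*4).round(1))"
```

```text
t 39.53 tcp [ 0.4498 -0.2468  0.2427] phi 81.71 tilt 1.21 F [ 0.3  0.  -0.6] gap 0.531 q [-0.59  0.2   1.63  0.    1.29 -0.44]
jig tcp [ -50.1 -143.4  242.7]
t 39.58 tcp [ 0.4499 -0.2472  0.2425] phi 81.66 tilt 1.20 F [-0.3  0.1 -0.3] gap 0.531 q [-0.59  0.2   1.63  0.    1.29 -0.44]
jig tcp [ -50.  -143.8  242.5]
-150 [array([183.2, 470.1]), array([362.1, 468.9])]
-96 [array([185.8, 259.3]), array([374.3, 258.6])]
-42 [array([188.7,  24.5]), array([387.8,  24.6])]
knob [507.8   4.7] [525.1   4.3]
```

View pics/w46.png

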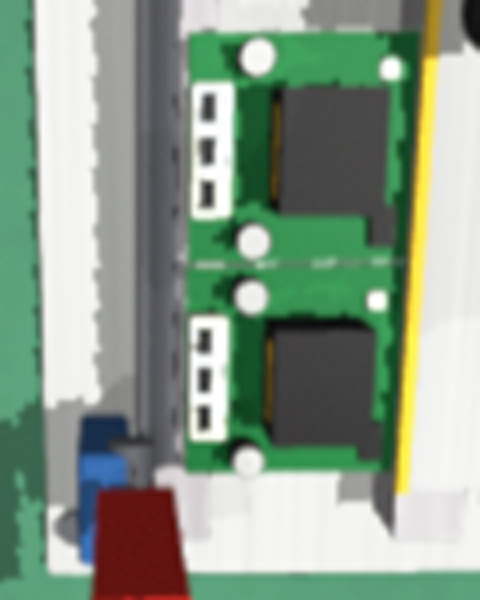

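Final measurements: the row's -y edge matches the seat to within a pixel, the seam is tight, the bar knob is at the closed position and the stop is upright. Handing in.

step_arm:
  steps: "0 0 -0.02 0 0 0 120;0 0 -0.02 0 0 0 120;0 0 -0.02 0 0 0 120"

```text
clock: 39.83
tcp_pos: [0.4499, -0.248, 0.2507]
tcp_rot: [0.757, 0.653, 0.005, 0.01]
contact_force: [0.3, 0.1, 0.2]
finger_gap: 0.532
```

```bash
python3 -c "
from h import *
s=sj();f=grab_frame('wrist'); save(f['color'],'w47.png'); print(manip.hand_in())"
```

```text
t 39.83 tcp [ 0.4499 -0.248   0.2507] phi 81.61 tilt 1.22 F [0.3 0.1 0.2] gap 0.532 q [-0.59  0.19  1.61  0.    1.31 -0.44]
jig tcp [ -49.9 -144.5  250.7]
the job is handed in; nothing more can be done
None
```

View pics/w47.png

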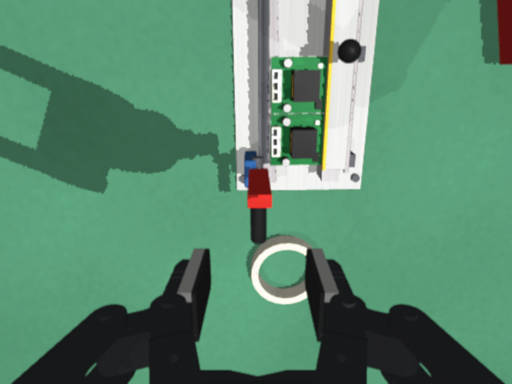

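The jig is loaded and handed in at about 40 s. I flipped the stop down and set both green boards on the rails with connectors to -x. I pushed the row against the stop (about 20 N), closed the bar against its end stop (about 10 N), and folded the stop back to upright.

**What went wrong on the way:**
- The first press on the stop pin slid off and had to be repeated.
- The bar knob slipped out of the grip, so I closed the bar by pushing the knob instead.
- After the bar was closed, board B was found knocked about 22 mm along the rails. I pushed it back firm (about 17 N) with the stop still down, before raising the stop.

**Last checks:**
- **Row:** the board edge at the stop matches the seat. The seam and the far edge read about 1–2 mm nearer the stop than nominal, which is within camera calibration.
- **Bar and stop:** the bar was measured at about 0 rad when closed and still shows closed. The stop reads about 1.57 rad.
- **Bystanders:** nothing on the bench looks moved, apart from the boards. The tape roll was partly hidden by the arm in the last top view but visible in the wrist view.

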